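Stand the fallen gas bottle up against its plate and snap it into the clip

ROBOT

A 6-joint arm with a two-finger parallel gripper is mounted at the origin on a cart in front of the work surface, level with it; the furniture and walls round the work are solid. World frame = base frame: x ahead of the robot, y to its left, z up, the work surface at z = 0. Lengths are in m, angles in rad, forces in N, time in s.
With the tool pointing down it reaches from about 0.4 to 0.825 m from the base axis. Payload 7 kg.
Tool frame: the origin (TCP) lies on the centre line of the jaws, within the pads' length; the fingertips stand 25 mm ahead of it and the grasp point (between the pads) lies 6 mm ahead of it; z points along the fingers, y is the line along which they close (so a half turn about z gives the same grasp; the last joint's range is limited). The gripper opens to 88 mm and grips with 3 to 60 N. Pads are 19 mm wide; open, the fingers measure 130 mm over their backs; the gripper's body (78 mm by 193 mm) begins 47 mm behind the grasp point.
Start: joints at [1.486, 0.359, 0.012, 0, -1.224, -0.288], TCP at [0.246, 0.629, 0.252] pointing down, gripper open.
Joint ranges: [-3.07, 3.07], [-1.43, 2.12], [-1.02, 1.25], [-3.03, 1.67], [-3.05, -0], [-3.03, 3.03]. Speed limits (rad/s): [2.39, 2.39, 3.01, 3.14, 3.14, 3.14].

INTERFACE

Orientations are given as [roll, pitch, yaw] about the fixed x, y, z axes, in that order (R = Rz(yaw) Ry(pitch) Rx(roll)).
In Python, from station import readout, vision, arm gives the robot as it stands. The module is installed in compiled form; this text tells all that it offers.
- The arm moves only by the tool carry_out, never from a script. Its argument "commands" is a list of rows, each an object with "dp": the shift along the tool's x, y, z in m, a list of three; "rotation": the turn, a rotation vector about the tool's x, y, z in degrees, a list of three. In form: [{"dp": [dx, dy, dz], "rotation": [wx, wy, wz]}, ...]. A call has 1 to 8 rows; each row shifts and turns the commanded pose from where the row before left it, along the tool's axes as they then stand; what a row does not reach is not made up. A row lasts 1/8 s, in which the tool goes at most 62.5 mm and 10.7 degrees, less where a joint would pass 70% of its speed; a pose out of reach is approached as far as the arm can. A call with a gripper value outside its range is refused whole. "grip" is the finger opening in m, from 0 to 0.0876, set as the call begins (left out, the last holds). The fingers move at their own pace and stop on an object; "force" is the grip in N (left out, the last holds). Time passes only in rows, so rows that do not move let the fingers close. It gives the time, the measured TCP pose, the force, the opening and the grip force at its end, in the units of the state.
- readout.get_state(): the state, without advancing time (a new reading comes with each control period).
- vision.grab_frame(name): name is "scene" or "top" or "wrist"; returns (picture, depth): 400x640x3 uint8, red, green, blue; 400x640 float32, m along the optical axis (not along the pixel's ray), 0 where there is no reading.
- vision.calibration(name): a dict with "fovy" (degrees; the focal length in pixels is half the picture's height over the tangent of half this angle, whatever the lens; pixels are square), "cx", "cy" (the principal point, pixels), "dist" ([k1, k2, p1, p2, k3] as OpenCV has them; the pictures are not rectified), "origin" and "attitude" of the camera in the world; the wrist camera has in their place "mount" (4x4, takes a point from camera to tool coordinates, whose origin is the TCP and whose axes are the flange's). Camera axes: x right, y down, z forward; pixel columns grow to the right and rows downward; lengths in m; the calibration is good to about 2 mm. A picture is of the moment at which its call begins: read the wrist's pose just before it. calibration takes no time and is no camera call.
- arm.job_done(): hands the job in; it is judged then, once.
Trained networks look in the newest picture that a camera, given by its name, has taken for a name from the list of things; names that differ only in an ending like _2 or _b are one class to them, and where a whole thing is asked for, a point or a joint stands for the part that bears it (a point fixed in the world has none). Each returns a list of dicts, best first, with "score" (0 to 1); they miss things now and then, are a little off and sometimes report something else, mostly with a low value. They report only what shows in the picture. A call takes as long as a camera call.
- vision.trace(label, camera): "pixels" (400x640 bool, what is visible of it) and "position" ([row, column] in pixels, amid what is visible of it).
The state is a dict: "t": time; "q": joint angles; "qd": joint speeds; "joint_efforts": joint torques, N m; "eef_pos": TCP position; "ee_rot": TCP orientation; "force": force on the tool from outside, world axes, zero at the start; "moment": the same for the moment, N m; "width": finger opening in m; "gripper_force": force on a finger pad.
Only numpy, scipy, OpenCV 4.12 (cv2) and the standard library are available. Lean on these libraries where they do the work, as an engineer would, in place of code of your own. Each camera call takes 0.05 s, during which the arm holds its last target. There are 200 camera calls.

TASK

The small gas bottle has fallen over in front of its stand. Keep its foot on the bench (do not carry it): raise the cap end, lean it at a slant on the stand's upright back plate and let go; then push from the foot so that the top slides up the plate, and press it level with the spring clip until it is fully home: standing upright in the clip, touching the plate. Be gentle: never ram the bottle into the stand.

Things in the scene. Friction and masses are not known exactly. Their poses are not given: they have to be found in the camera images.
- bottle: Small bare-steel gas bottle with a black foot boot, round, 54 mm across, 205 mm long over its cap, 0.5 to 0.75 kg; it starts lying, cap towards the stand. Origin at the centre of its flat foot face: 27 mm above the bench while it lies, on the bench when it stands. z axis along the bottle, foot to cap. The foot drags on the bench (friction about 0.5 to 0.7, also on the plate).
- bottle_shoulder (a point): Centre of the bottle 141 mm from the foot, where the straight body ends and the shoulder narrows to a 25 mm neck. Leaning on the plate over 43 degrees off upright, the bottle can jam when pushed from its foot; at 30 to 38 degrees it takes 5 to 15 N, the finger against the back of the foot 20 to 30 mm up. Within about 18 degrees of upright it tips onto its flat foot by itself.
- bottle_cap (a point): Middle of the bottle's dark steel screw cap, on the axis, 186 mm from the foot face: the place to pinch. The cap is a cylinder 30 mm across and 37 mm long (168 to 205 mm from the foot). In a light grip of about 30 N it pivots between the fingers as it is raised; a hard grip (60 N) stops it pivoting.
- stand: Grey sheet-steel bottle stand, fixed to the bench near the red column: upright back plate 106 mm wide, 220 mm high, its two side edges folded 22 mm forward. Origin on the bench at the middle of the plate's front face; x axis level into the plate, away from the robot, y left along the plate, z up. Bare bench in front. A bottle that is home touches the plate, its axis at x = -27 mm, y = 0.
- clip (a point): Centre of the spring clip: 27 mm in front of the plate, 55 mm above the bench, on the axis of a bottle that is home. Its two sprung steel jaws are hinged on the plate 24 mm either side of the middle, bow out to 39 mm, reach 47 mm forward, 40 to 70 mm above the bench, and open outwards as the bottle is pressed in. They hold it by friction where it is left: they do not pull it home.
- clip_mouth (a point): Middle of the clip's mouth, 39 mm in front of the plate, 55 mm up, between the jaws' two upright rubber pads (8 mm round, 47 mm free between them). A standing bottle meets them with its axis 53 mm from the plate; pressed 40 to 50 mm above the bench it goes in against about 8 to 18 N and then stops hard on the plate; pressed higher up it tips and jams.

How it is judged:
By the outcome, as a careful person would: the job done as asked, in the order asked, and still so for the second after the job is handed in, with the robot touching nothing.
It also fails if it takes over 69 s, if anything falls off the work surface, if the arm or the gripper's body presses on something with over 40 N, if the wrist force passes 120 N, or if a joint passes its speed limit or range.

## Working session

There is one attempt and no reset: what is moved stays moved. The work goes in short steps, Python scripts to look and compute and a tool call to move; the robot and the scene stay as the last step left them, time stands still between calls to the robot, and variables do not carry over. Pictures are saved under pics/ and viewed, at most 10 in all, crops included, and the job is handed in when it is done.

Besides the shell and the picture viewer there is one more tool, called in YAML: its name, and indented under it one key for each argument. carry_out: Moves the arm, as the interface text tells. Its arguments: {"type":"object","properties":{"commands":{"type":"array"},"grip":{"type":"number"},"force":{"type":"number"}},"required":["commands"]}

```bash
mkdir -p pics; cat > h.py <<'E'
import numpy as np, cv2
from scipy.spatial.transform import Rotation as R
from station import readout, vision, arm
def cam(name,st=None):
    c=vision.calibration(name); f=200/np.tan(np.radians(c["fovy"])/2)
    K=np.array([[f,0,c["cx"]],[0,f,c["cy"]],[0,0,1]])
    if "mount" in c:
        T=np.eye(4);T[:3,:3]=R.from_euler('xyz',st["ee_rot"]).as_matrix();T[:3,3]=st["eef_pos"];T=T@np.array(c["mount"])
    else:
        a=np.array(c["attitude"]);T=np.eye(4);T[:3,:3]=a if a.shape==(3,3) else R.from_euler('xyz',a).as_matrix();T[:3,3]=c["origin"]
    return K,np.array(c["dist"]),T
def pts(name,depth,mask,st=None):
    K,d,T=cam(name,st); v,u=np.nonzero(mask&(depth>0)); z=depth[v,u]
    n=cv2.undistortPoints(np.c_[u,v].astype(float)[:,None],K,d)[:,0]
    return np.c_[n*z[:,None],z]@T[:3,:3].T+T[:3,3]
E
python3 - <<'E'
from h import *
st=readout.get_state();print(st)
for n in("scene","top"):
    p,d=vision.grab_frame(n);cv2.imwrite(f"pics/{n}0.png",p[...,::-1]); c=vision.calibration(n);print(n,c)
    np.savez(f"{n}0.npz",p=p,d=d)
    for l in("bottle","bottle_cap","stand","clip"):
        for r in vision.trace(l,n)[:2]:
            m=r["pixels"];P=pts(n,d,m)
            print(l,round(r["score"],2),np.round(r["position"]),m.sum(),np.round(np.median(P,0),3) if len(P) else "",np.round(np.percentile(P,[3,97],axis=0),3).tolist() if len(P) else "")
            np.save(f"{n}_{l}.npy",P) if r is vision or r["score"]>.5 else 0
E
```

```text
{'t': 0.0, 'q': array([ 1.48609709e+00,  3.59383888e-01,  1.10704929e-02, -3.65430631e-04,
       -1.22416129e+00, -2.88097015e-01]), 'qd': array([-0.00161636,  0.00018699,  0.00026275, -0.00114182, -0.00044732,
       -0.00031744]), 'joint_efforts': array([-1.60184412e-03, -5.82725644e+01,  2.93060732e+01,  6.99739739e+00,
        6.95276249e-03, -1.65095321e-04]), 'eef_pos': array([0.24570319, 0.62819145, 0.25062694]), 'ee_rot': array([ 3.13988586e+00, -1.47543406e-04, -3.72920559e-01]), 'force': array([-0.10270732, -0.10560624, -0.52021266]), 'moment': array([ 0.03033442, -0.01491225, -0.01381405]), 'gripper_force': 0.0, 'width': 0.08751541522415235}
scene {'fovy': 45.94132805798876, 'cx': 320.11224429646893, 'cy': 202.6089293872525, 'dist': array([-0.09914393,  0.        ,  0.        ,  0.        ,  0.        ]), 'origin': array([ 0.06340826, -0.21722042,  0.63684599]), 'attitude': array([-2.32990036,  0.01950049, -0.85281099])}
bottle 0.78 [212. 299.] 2711 [0.488 0.215 0.045] [[0.414, 0.199, 0.013], [0.608, 0.251, 0.055]]
bottle_cap 0.88 [211. 301.] 2580 [0.487 0.215 0.046] [[0.
[... 382 characters left out ...]
y': 198.2710043272179, 'dist': array([-0.09724725,  0.        ,  0.        ,  0.        ,  0.        ]), 'origin': array([0.36124886, 0.20518297, 0.89256384]), 'attitude': array([-2.9587303 ,  0.03626263, -1.55931212])}
bottle 0.91 [210. 333.] 2595 [0.498 0.227 0.049] [[0.418, 0.204, 0.034], [0.605, 0.254, 0.055]]
bottle 0.59 [104. 330.] 3184 [0.667 0.228 0.131] [[0.637, 0.176, 0.012], [0.668, 0.276, 0.219]]
bottle_cap 0.91 [207. 332.] 2629 [0.497 0.227 0.048] [[0.416, 0.203, 0.033], [0.603, 0.255, 0.055]]
stand 0.89 [104. 328.] 3224 [0.667 0.229 0.129] [[0.641, 0.176, 0.004], [0.668, 0.276, 0.219]]
clip 0.63 [104. 330.] 3078 [0.667 0.228 0.132] [[0.639, 0.177, 0.015], [0.668, 0.276, 0.218]]
```

```bash
python3 - <<'E'
from h import *
for n in("top","scene"):
    S=np.load(f"{n}_stand.npy"); z=S[(S[:,2]>.09)&(S[:,2]<.2)]
    pl=z[abs(z[:,0]-np.median(z[:,0]))<.008]
    k=np.polyfit(pl[:,1],pl[:,0],1);print(n,"plate x at y.227",np.polyval(k,.227),"slope",k[0],"y rng",np.percentile(z[:,1],[.5,99.5]), np.percentile(z[:,0],[.5,50,99.5]))
    B=np.load(f"{n}_bottle.npy"); 
    if n=="top" : 
        B=B[B[:,0]<.63]
    b=B[(B[:,2]>.012)&(B[:,2]<.06)]
    # axis from ridge: per x bin, y of top-most pts
    xs=np.arange(.4,.63,.01)
    for x in xs:
        q=b[abs(b[:,0]-x)<.005]
        if len(q)>8: print(round(x,3),len(q),"zmax %.3f"%np.percentile(q[:,2],97),"y %.3f-%.3f"%tuple(np.percentile(q[:,1],[2,98])))
    print(np.percentile(b[:,0],[.2,99.8]))
a=cv2.imread("pics/scene0.png");b=cv2.imread("pics/top0.png")
cv2.imwrite("pics/both.png",np.hstack([cv2.resize(a[30:330,150:500],None,fx=1.14,fy=1.14),cv2.resize(b[30:330,150:500],None,fx=1.14,fy=1.14)]))
E
```

```text
top plate x at y.227 0.6666844601973018 slope -0.015957269640228998 y rng [0.17405647 0.27736234] [0.64373944 0.6666984  0.66855829]
0.62 19 zmax 0.059 y 0.195-0.258
[0.61924913 0.62647904]
scene plate x at y.227 0.665646821748291 slope 0.0010609956167761366 y rng [0.17146262 0.27657485] [0.64328504 0.66556158 0.66916975]
0.41 144 zmax 0.054 y 0.211-0.249
0.42 225 zmax 0.056 y 0.208-0.259
0.43 143 zmax 0.056 y 0.207-0.250
0.44 151 zmax 0.056 y 0.206-0.249
0.45 150 zmax 0.055 y 0.206-0.245
0.46 151 zmax 0.056 y 0.205-0.246
0.47 152 zmax 0.055 y 0.203-0.246
0.48 153 zmax 0.056 y 0.202-0.245
0.49 131 zmax 0.055 y 0.202-0.244
0.5 145 zmax 0.055 y 0.200-0.242
0.51 137 zmax 0.055 y 0.200-0.242
0.52 138 zmax 0.056 y 0.199-0.240
0.53 136 zmax 0.055 y 0.198-0.239
0.54 134 zmax 0.055 y 0.197-0.241
0.55 126 zmax 0.055 y 0.196-0.239
0.56 86 zmax 0.054 y 0.198-0.236
0.57 29 zmax 0.050 y 0.200-0.229
0.58 67 zmax 0.044 y 0.206-0.227
0.59 66 zmax 0.044 y 0.205-0.229
0.6 72 zmax 0.043 y 0.204-0.228
0.61 65 zmax 0.044 y 0.203-0.226
0.62 11 zmax 0.042 y 0.204-0.220
[0.41199408 0.61627629]
```

View pics/both.png

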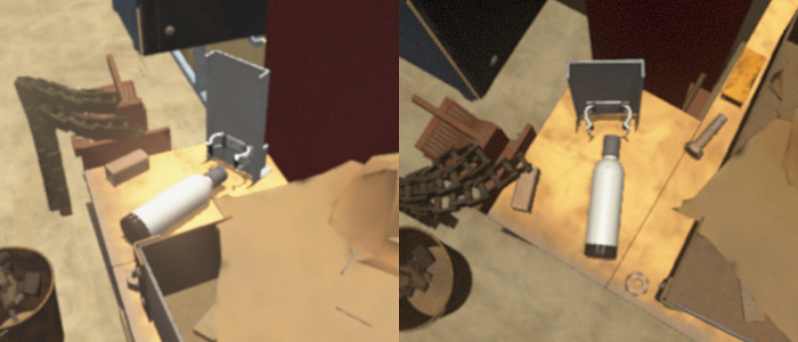

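The pictures show the bottle lying on the bench with its cap just in front of the clip (cap about (220,172) left, (612,145) right), and the stand behind it. Next I plan the approach.

```bash
cat >> h.py <<'E'
def pose(g,beta,yaw):
    Rm=R.from_euler('z',yaw,degrees=True)*R.from_euler('y',-beta,degrees=True)*R.from_euler('x',180,degrees=True)
    return np.array(g,float)-.006*Rm.apply([0,0,1]),Rm
def plan(wps,start=None):
    """wps: (grasp point, beta, yaw, rows); prints rows in tool axes, mm-rounded"""
    import json
    st=readout.get_state(); p,r=(st["eef_pos"],R.from_euler('xyz',st["ee_rot"])) if start is None else pose(*start)
    for g,b,y,n in wps:
        tp,tr=pose(g,b,y); p0,r0=p,r; w=(r0.inv()*tr).as_rotvec(); dp=tp-p0
        print("->",np.round(g,3),b,y)
        rows=[]
        for i in range(n):
            k=n-i; d=np.round(r.inv().apply((tp-p)/k),4); ro=np.round(np.degrees((r.inv()*tr).as_rotvec()/k),1)
            rows.append({"dp":d.tolist(),"rotation":ro.tolist()}); p=p+r.apply(d); r=r*R.from_rotvec(np.radians(ro))
        print(json.dumps(rows))
def show():
    st=readout.get_state();r=R.from_euler('xyz',st["ee_rot"]);z=r.apply([0,0,1]);x=r.apply([1,0,0])
    print("t %.2f g"%st["t"],np.round(st["eef_pos"]+.006*z,4),"beta %.1f yaw %.1f"%(np.degrees(np.arctan2(np.hypot(z[0],z[1]),-z[2])),np.degrees(np.arctan2(x[1],x[0]))),"F",np.round(st["force"],1),"w %.4f gf %.1f"%(st["width"],st["gripper_force"]),"q",np.round(st["q"],2))
E
python3 -c "
from h import *
plan([((.42,.42,.25),0,-13,7),((.585,.22,.2),15,-5,6)])"
```

```text
-> [0.42 0.42 0.25] 0 -13
[{"dp": [0.034, 0.0187, -0.0006], "rotation": [0.0, 0.0, -1.2]}, {"dp": [0.0336, 0.0194, -0.0006], "rotation": [0.0, 0.0, -1.2]}, {"dp": [0.0332, 0.0201, -0.0007], "rotation": [0.0, 0.0, -1.2]}, {"dp": [0.0328, 0.0208, -0.0006], "rotation": [0.0, 0.0, -1.2]}, {"dp": [0.0324, 0.0215, -0.0007], "rotation": [0.0, 0.0, -1.2]}, {"dp": [0.0319, 0.0221, -0.0006], "rotation": [0.0, 0.0, -1.2]}, {"dp": [0.0314, 0.0228, -0.0007], "rotation": [0.0, 0.0, -1.2]}]
-> [0.585 0.22  0.2  ] 15 -5
[{"dp": [0.034, 0.0264, 0.0084], "rotation": [0.2, 2.5, -1.3]}, {"dp": [0.033, 0.0271, 0.0097], "rotation": [0.2, 2.5, -1.3]}, {"dp": [0.0319, 0.0279, 0.0111], "rotation": [0.2, 2.5, -1.3]}, {"dp": [0.0308, 0.0287, 0.0123], "rotation": [0.2, 2.5, -1.3]}, {"dp": [0.0296, 0.0294, 0.0136], "rotation": [0.1, 2.5, -1.4]}, {"dp": [0.0282, 0.0301, 0.0147], "rotation": [0.2, 2.5, -1.3]}]
```

carry_out:
  commands:
    - {"dp":[0.034,0.019,-0.001],"rotation":[0,0,-1.2]}
    - {"dp":[0.034,0.019,-0.001],"rotation":[0,0,-1.2]}
    - {"dp":[0.033,0.02,-0.001],"rotation":[0,0,-1.2]}
    - {"dp":[0.033,0.021,0],"rotation":[0,0,-1.2]}
    - {"dp":[0.032,0.0215,0],"rotation":[0,0,-1.2]}
    - {"dp":[0.032,0.022,-0.001],"rotation":[0,0,-1.2]}
    - {"dp":[0.031,0.023,0],"rotation":[0,0,-1.2]}
  grip: 0.0876
  force: 30

```text
t: 1.38
eef_pos: [0.4205, 0.419, 0.2559]
ee_rot: [-3.141, -0.0, -0.225]
force: [0.5, 0.0, 0.1]
width: 0.0875
gripper_force: 0.0
```

carry_out:
  commands:
    - {"dp":[0.034,0.0265,0.0085],"rotation":[0.2,2.5,-1.3]}
    - {"dp":[0.033,0.027,0.01],"rotation":[0.2,2.5,-1.3]}
    - {"dp":[0.032,0.028,0.011],"rotation":[0.2,2.5,-1.3]}
    - {"dp":[0.031,0.0285,0.012],"rotation":[0.2,2.5,-1.3]}
    - {"dp":[0.0295,0.0295,0.0135],"rotation":[0.1,2.5,-1.4]}
    - {"dp":[0.028,0.03,0.015],"rotation":[0.2,2.5,-1.3]}
    - {"dp":[0,0,0],"rotation":[0,0,0]}
    - {"dp":[0,0,0],"rotation":[0,0,0]}

```text
t: 2.38
eef_pos: [0.5833, 0.2203, 0.2055]
ee_rot: [-3.14, -0.263, -0.089]
force: [-1.0, 0.4, -0.1]
width: 0.0879
gripper_force: 0.0
```

```bash
python3 - <<'E'
from h import *
show(); st=readout.get_state()
p,d=vision.grab_frame("wrist");cv2.imwrite("pics/w1.png",p[...,::-1])
for l in("bottle_cap","clip","stand"):
    for r in vision.trace(l,"wrist")[:1]:
        P=pts("wrist",d,r["pixels"],st);print(l,r["score"],r["position"],len(P))
        if l=="bottle_cap":
            b=P[P[:,2]<.065]
            for x in np.arange(.42,.63,.01):
                q=b[abs(b[:,0]-x)<.005]
                if len(q)>20:
                    t=np.percentile(q[:,2],97);print("%.2f n%d z %.3f y %.3f %.3f ridge %.3f"%(x,len(q),t,*np.percentile(q[:,1],[1,99]),q[q[:,2]>t-.004,1].mean()))
            print(np.percentile(b[:,0],[.1,99.9]))
        if l=="stand":
            z=P[(P[:,2]>.08)];pl=z[abs(z[:,0]-np.median(z[:,0]))<.008];print(np.polyfit(pl[:,1]-.225,pl[:,0],1),np.percentile(z,[.5,50,99.5],axis=0))
E
```

```text
t 2.38 g [0.5849 0.2202 0.1997] beta 15.0 yaw -5.1 F [-1.   0.4 -0.1] w 0.0879 gf 0.0 q [ 0.78  0.19 -0.48  0.29 -0.75  0.5 ]
bottle_cap 0.56 [257.3, 320.1] 4438
0.49 n161 z 0.054 y 0.204 0.256 ridge 0.223
0.50 n577 z 0.055 y 0.203 0.255 ridge 0.229
0.51 n576 z 0.055 y 0.203 0.254 ridge 0.229
0.52 n311 z 0.055 y 0.207 0.252 ridge 0.229
0.55 n305 z 0.055 y 0.199 0.250 ridge 0.224
0.56 n610 z 0.054 y 0.200 0.249 ridge 0.225
0.57 n540 z 0.050 y 0.203 0.245 ridge 0.225
0.58 n299 z 0.042 y 0.209 0.239 ridge 0.223
0.59 n322 z 0.043 y 0.208 0.236 ridge 0.221
0.60 n319 z 0.043 y 0.206 0.235 ridge 0.220
0.61 n329 z 0.043 y 0.205 0.234 ridge 0.220
0.62 n83 z 0.042 y 0.206 0.232 ridge 0.220
[0.4863491  0.61792884]
clip 0.72 [113.0, 288.8] 21360
stand 0.74 [114.7, 291.8] 21442
[-0.01334013  0.66587562] [[0.64372462 0.17436129 0.08263378]
 [0.66602668 0.2297031  0.19052832]
 [0.66906755 0.27836267 0.22127429]]
```

View pics/w1.png

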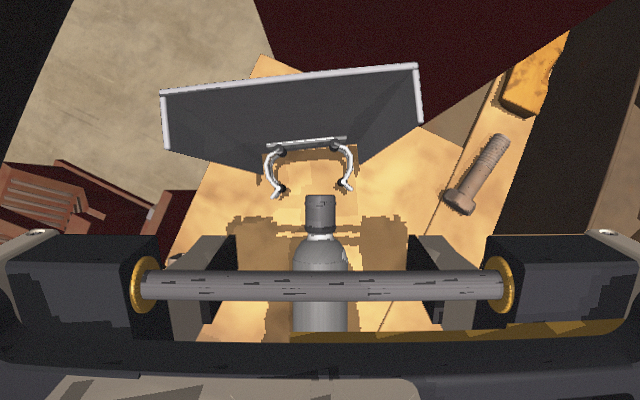

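```bash
python3 -c "
from h import *
plan([((.596,.2205,.08),15,-5,4),((.596,.2205,.029),15,-5,4)])"
```

```text
-> [0.596 0.22  0.08 ] 15 -5
[{"dp": [-0.005, -0.0, 0.0297], "rotation": [-0.0, -0.0, 0.0]}, {"dp": [-0.0051, -0.0001, 0.0296], "rotation": [-0.0, -0.0, 0.0]}, {"dp": [-0.005, -0.0, 0.0297], "rotation": [-0.0, -0.0, 0.0]}, {"dp": [-0.0051, -0.0001, 0.0296], "rotation": [-0.1, -0.1, 0.0]}]
-> [0.596 0.22  0.029] 15 -5
[{"dp": [-0.0033, 0.0, 0.0123], "rotation": [0.0, 0.0, 0.0]}, {"dp": [-0.0033, 0.0, 0.0123], "rotation": [0.0, 0.0, 0.0]}, {"dp": [-0.0033, 0.0, 0.0123], "rotation": [0.0, 0.0, 0.0]}, {"dp": [-0.0032, 0.0, 0.0124], "rotation": [0.0, 0.0, 0.0]}]
```

carry_out:
  commands:
    - {"dp":[-0.005,0,0.0297],"rotation":[0,0,0]}
    - {"dp":[-0.005,0,0.0297],"rotation":[0,0,0]}
    - {"dp":[-0.005,0,0.0297],"rotation":[0,0,0]}
    - {"dp":[-0.005,0,0.0296],"rotation":[0,0,0]}
    - {"dp":[-0.0033,0,0.0123],"rotation":[0,0,0]}
    - {"dp":[-0.0033,0,0.0123],"rotation":[0,0,0]}
    - {"dp":[-0.0033,0,0.0123],"rotation":[0,0,0]}
    - {"dp":[-0.0033,0,0.0123],"rotation":[0,0,0]}

```text
t: 3.58
eef_pos: [0.5947, 0.2207, 0.0342]
ee_rot: [-3.14, -0.263, -0.087]
force: [0.5, -0.3, 0.5]
width: 0.0873
gripper_force: 0.0
```

carry_out:
  commands:
    - {"dp":[0,0,0],"rotation":[0,0,0]}
    - {"dp":[0,0,0],"rotation":[0,0,0]}
    - {"dp":[0,0,0],"rotation":[0,0,0]}
    - {"dp":[0,0,0],"rotation":[0,0,0]}
    - {"dp":[0,0,0],"rotation":[0,0,0]}
    - {"dp":[0,0,0],"rotation":[0,0,0]}
  grip: 0.02
  force: 30

```text
t: 4.32
eef_pos: [0.5946, 0.2194, 0.0345]
ee_rot: [-3.14, -0.262, -0.088]
force: [0.1, -0.1, 0.4]
width: 0.0332
gripper_force: 1.3
```

```bash
python3 -c "
from h import *
show()"
```

```text
t 4.33 g [0.5962 0.2193 0.0287] beta 15.0 yaw -5.0 F [ 0.1 -0.1  0.4] w 0.0332 gf 1.3 q [ 0.69  0.4  -0.77  0.72 -0.28  0.11]
```

```bash
cat > kin.py <<'E'
from h import *
from scipy.optimize import least_squares
D=[([1.486097,.359384,.01107,-.000365,-1.224161,-.288097],[.24570,.62819,.25063]),
   ([.78,.19,-.48,.29,-.75,.5],[.5833,.2203,.2055]),([.69,.4,-.77,.72,-.28,.11],[.5946,.2194,.0345])]
def rot(q,s):
    e=lambda a,x:R.from_euler(a,x)
    return e('z',q[0]),e('y',q[1]),e('y',q[1]-q[2]),e('x',s[0]*q[3])*e('y',-q[4])*e('x',s[1]*q[5])
def fk(q,k,s):
    A,B,C,W=rot(q,s); T=A*C*W
    p=A.apply([k[0],k[5],k[1]])+(A*B).apply([0,0,k[2]])+(A*C).apply([k[3],0,k[6]])+T.apply([k[4],0,0])
    return p,T
E
cat > fit.py <<'E'
from kin import *
st=readout.get_state();D[2]=(st["q"],st["eef_pos"])
eul=[[3.13988586,-.000148,-.37292],[-3.14,-.263,-.089],st["ee_rot"]]
for s in([1,1],[1,-1],[-1,1],[-1,-1]):
    Ms=[fk(q,np.zeros(7),s)[1].inv()*R.from_euler('xyz',e) for (q,_),e in zip(D,eul)]
    print(s,[np.round(np.degrees((Ms[0].inv()*M).magnitude()),1) for M in Ms],np.round(Ms[0].as_matrix(),2).tolist())
    f=lambda k:np.concatenate([fk(q,k,s)[0]-p for q,p in D]+[(k-np.array([0,.35,.4,.4,.25,0,0]))*.001])
    r=least_squares(f,[0,.35,.4,.4,.25,0,0]);print(np.round(r.x,4),np.abs(r.fun[:9]).max())
E
python3 fit.py
```

```text
[1, 1] [np.float64(0.0), np.float64(116.6), np.float64(127.0)] [[0.0, -0.0, 1.0], [-0.84, 0.55, 0.0], [-0.55, -0.84, 0.0]]
[ 0.266  -0.3649  0.3714  0.2092 -0.2008 -0.1928  0.1589] 0.01850293439749795
[1, -1] [np.float64(0.0), np.float64(33.5), np.float64(82.2)] [[0.0, -0.0, 1.0], [-1.0, 0.0, 0.0], [-0.0, -1.0, -0.0]]
[ 0.266  -0.3649  0.3714  0.2092 -0.2008 -0.1928  0.1589] 0.018502933223945583
[-1, 1] [np.float64(0.0), np.float64(90.5), np.float64(46.1)] [[0.0, 0.0, 1.0], [-0.84, 0.54, -0.0], [-0.54, -0.84, 0.0]]
[ 0.1312 -0.0454  0.5953  0.2963  0.2328 -0.1888  0.0838] 0.016109960741965385
[-1, -1] [np.float64(0.0), np.float64(0.3), np.float64(0.0)] [[0.0, 0.0, 1.0], [-1.0, -0.0, 0.0], [0.0, -1.0, 0.0]]
[ 0.1312 -0.0454  0.5953  0.2963  0.2328 -0.1888  0.0838] 0.01610996075115942
```

```bash
cat > fit.py <<'E'
from kin import *
st=readout.get_state();D[2]=(st["q"],st["eef_pos"]);s=[-1,-1]
def fk2(q,k):
    A,B,C,W=rot(q,s); T=A*C*W
    return A.apply([k[0],k[5],k[1]])+(A*B).apply([k[7],0,k[2]])+(A*C).apply([k[3],0,k[6]])+T.apply([k[4],k[8],k[9]]),T
k0=np.array([0,0,.4,.4,.25,0,0,0,0,0])
f=lambda k:np.concatenate([fk2(q,k)[0]-p for q,p in D]+[(k-k0)*.003])
r=least_squares(f,k0);k=r.x;print(np.round(k,3),np.abs(r.fun[:9]).max())
np.save("k.npy",k)
M0=fk2(D[2][0],k)[1].inv()*R.from_euler('xyz',st["ee_rot"])
q=np.array(st["q"])
lo=np.array([-3.07,-1.43,-1.02,-3.03,-3.05,-3.03]);hi=np.array([3.07,2.12,1.25,1.67,0,3.03])
for yaw in(-5,5,15):
  q=np.array(st["q"])
  for g,b in [((.60,.221,.06),17),((.61,.222,.1),20),((.62,.224,.13),25),((.63,.225,.15),30),((.64,.226,.17),35),((.64,.226,.17),40),((.64,.226,.17),45)]:
    p,Rm=pose(g,b,yaw)
    h=lambda x:np.r_[fk2(x,k)[0]-p,.3*((fk2(x,k)[1]*M0).inv()*Rm).as_rotvec()]
    o=least_squares(h,np.clip(q,lo+.01,hi-.01),bounds=(lo,hi));q=o.x;print(yaw,b,np.round(q,2),round(o.cost,6))
E
python3 fit.py
```

```text
[-0.362  0.482  1.589  0.702  1.391  0.03  -0.2   -0.284 -0.177  0.185] 0.0005668368240927535
-5 17 [ 1.12  0.38 -0.75  0.71 -0.43 -0.28] 0.0
-5 20 [ 1.75  0.37 -0.71  0.57 -0.66 -0.75] 0.0
-5 25 [ 2.34  0.44 -0.69  0.39 -0.82 -1.18] 0.0
-5 30 [ 2.57  0.53 -0.67  0.31 -0.87 -1.35] 0.0
-5 35 [ 2.68  0.62 -0.66  0.27 -0.89 -1.43] 0.0
-5 40 [ 2.76  0.73 -0.65  0.25 -0.88 -1.5 ] 0.0
-5 45 [ 2.8   0.84 -0.63  0.23 -0.88 -1.54] 0.0
5 17 [-0.69  0.36 -0.78 -0.72 -0.3   3.03] 6e-06
5 20 [ 2.48  0.34 -0.82  0.38 -0.7  -1.15] 1e-06
5 25 [ 3.07  0.42 -0.76  0.09 -0.82 -1.49] 0.0
5 30 [ 3.07  0.52 -0.74  0.09 -0.83 -1.5 ] 7e-06
5 35 [ 3.07  0.61 -0.72  0.09 -0.85 -1.5 ] 2.2e-05
5 40 [ 3.07  0.73 -0.71  0.1  -0.82 -1.52] 4.6e-05
5 45 [ 3.07  0.85 -0.7   0.1  -0.81 -1.53] 7.6e-05
15 17 [-0.75  0.37 -0.65 -0.51 -0.45  3.03] 5.9e-05
15 20 [-0.79  0.32 -0.62 -0.49 -0.51  3.03] 0.000225
15 25 [-0.77  0.27 -0.64 -0.52 -0.49  3.03] 0.000859
15 30 [-0.03  0.28 -0.85 -0.73 -0.    2.56] 0.001217
15 35 [-0.03  0.25 -0.85 -0.72 -0.    2.53] 0.002067
15 40 [-0.03  0.25 -0.85 -0.73 -0.    2.55] 0.003673
15 45 [-0.03  0.24 -0.86 -0.82 -0.    2.64] 0.005917
```

```bash
python3 -c "
from h import *
plan([((.598,.2215,.10),20,-4,8),((.622,.224,.14),27,-2,8)])"
```

```text
-> [0.598 0.222 0.1  ] 20 -4
[{"dp": [0.0024, -0.0003, -0.0086], "rotation": [0.0, 0.6, -0.1]}, {"dp": [0.0025, -0.0003, -0.0085], "rotation": [0.0, 0.6, -0.1]}, {"dp": [0.0026, -0.0003, -0.0085], "rotation": [0.0, 0.6, -0.1]}, {"dp": [0.0027, -0.0003, -0.0085], "rotation": [0.0, 0.6, -0.1]}, {"dp": [0.0028, -0.0003, -0.0084], "rotation": [0.1, 0.6, -0.1]}, {"dp": [0.0029, -0.0003, -0.0084], "rotation": [0.1, 0.7, -0.2]}, {"dp": [0.003, -0.0003, -0.0084], "rotation": [0.0, 0.6, -0.1]}, {"dp": [0.0032, -0.0002, -0.0083], "rotation": [0.1, 0.7, -0.2]}]
-> [0.622 0.224 0.14 ] 27 -2
[{"dp": [0.0044, -0.0005, -0.0037], "rotation": [0.1, 0.9, -0.2]}, {"dp": [0.0045, -0.0005, -0.0036], "rotation": [0.1, 0.9, -0.2]}, {"dp": [0.0045, -0.0005, -0.0035], "rotation": [0.1, 0.9, -0.2]}, {"dp": [0.0046, -0.0005, -0.0035], "rotation": [0.1, 0.9, -0.2]}, {"dp": [0.0046, -0.0005, -0.0034], "rotation": [0.1, 0.8, -0.3]}, {"dp": [0.0047, -0.0005, -0.0033], "rotation": [0.1, 0.9, -0.2]}, {"dp": [0.0047, -0.0004, -0.0032], "rotation": [0.1, 0.8, -0.3]}, {"dp": [0.0048, -0.0004, -0.0032], "rotation": [0.1, 0.9, -0.2]}]
```

carry_out:
  commands:
    - {"dp":[0,0,0],"rotation":[0,0,0]}
    - {"dp":[0,0,0],"rotation":[0,0,0]}
    - {"dp":[0,0,0],"rotation":[0,0,0]}
  grip: 0.02
  force: 30

```text
t: 4.7
eef_pos: [0.5948, 0.2196, 0.0345]
ee_rot: [-3.14, -0.263, -0.088]
force: [0.1, 2.5, 0.4]
width: 0.0292
gripper_force: 30.0
```

carry_out:
  commands:
    - {"dp":[0.0024,0,-0.0086],"rotation":[0,0.6,-0.1]}
    - {"dp":[0.0025,0,-0.0085],"rotation":[0,0.6,-0.1]}
    - {"dp":[0.0026,0,-0.0085],"rotation":[0,0.6,-0.1]}
    - {"dp":[0.0027,0,-0.0085],"rotation":[0,0.6,-0.1]}

```text
t: 5.2
eef_pos: [0.5948, 0.2191, 0.0705]
ee_rot: [3.14, -0.305, -0.08]
force: [-1.0, 0.3, -4.4]
width: 0.0294
gripper_force: 30.0
```

```bash
python3 -c "
from h import *
show()"
```

```text
t 5.20 g [0.5966 0.2189 0.0648] beta 17.5 yaw -4.6 F [-1.   0.3 -4.4] w 0.0294 gf 30.0 q [ 0.7   0.34 -0.78  0.75 -0.32  0.09]
```

carry_out:
  commands:
    - {"dp":[0.0028,-0.0005,-0.0084],"rotation":[0.1,0.6,-0.1]}
    - {"dp":[0.0029,-0.0005,-0.0084],"rotation":[0.1,0.7,-0.2]}
    - {"dp":[0.003,-0.0005,-0.0084],"rotation":[0,0.6,-0.1]}
    - {"dp":[0.0032,-0.0005,-0.0083],"rotation":[0.1,0.7,-0.2]}

```text
t: 5.7
eef_pos: [0.5959, 0.2213, 0.1061]
ee_rot: [-3.141, -0.35, -0.069]
force: [-1.6, 0.4, -4.8]
width: 0.0291
gripper_force: 30.0
```

carry_out:
  commands:
    - {"dp":[0.0044,-0.0005,-0.0037],"rotation":[0.1,0.9,-0.2]}
    - {"dp":[0.0045,-0.0005,-0.0036],"rotation":[0.1,0.9,-0.2]}
    - {"dp":[0.0045,-0.0005,-0.0035],"rotation":[0.1,0.9,-0.2]}
    - {"dp":[0.0046,-0.0005,-0.0035],"rotation":[0.1,0.9,-0.2]}
    - {"dp":[0.0046,-0.0005,-0.0034],"rotation":[0.1,0.8,-0.3]}
    - {"dp":[0.0047,-0.0005,-0.0033],"rotation":[0.1,0.9,-0.2]}
    - {"dp":[0.0047,-0.0005,-0.0032],"rotation":[0.1,0.8,-0.3]}
    - {"dp":[0.0048,-0.0005,-0.0032],"rotation":[0.1,0.9,-0.2]}

```text
t: 6.7
eef_pos: [0.619, 0.2241, 0.1454]
ee_rot: [-3.141, -0.472, -0.035]
force: [-0.7, 0.2, -4.8]
width: 0.0288
gripper_force: 30.0
```

```bash
cat > look.py <<'E'
from h import *
import sys
show(); n=sys.argv[1]
ims=[]
for c in("scene","top"):
    p,d=vision.grab_frame(c); ims.append(cv2.resize(np.ascontiguousarray(p[30:330,190:490,::-1]),(390,390)))
    r=vision.trace("bottle",c)
    for x in r[:1]:
        P=pts(c,d,x["pixels"]);print(c,round(x["score"],2),len(P))
        P=P[(P[:,0]<.67)&(P[:,2]>.002)]
        for z in np.arange(.01,.2,.02):
            q=P[abs(P[:,2]-z)<.01]
            if len(q)>15: print("z %.2f n%d x %.3f..%.3f y %.3f..%.3f"%(z,len(q),*np.percentile(q[:,0],[2,98]),*np.percentile(q[:,1],[2,98])))
cv2.imwrite(f"pics/{n}.png",np.hstack(ims))
E
python3 look.py l1
python3 -c "
from h import *
plan([((.638,.226,.166),35,-1,8)])"
```

```text
t 6.70 g [0.6218 0.224  0.1401] beta 27.1 yaw -2.0 F [-0.7  0.2 -4.8] w 0.0288 gf 30.0 q [ 0.58  0.22 -0.87  1.26 -0.28 -0.24]
scene 0.97 2599
z 0.03 n134 x 0.469..0.515 y 0.199..0.243
z 0.05 n487 x 0.467..0.527 y 0.198..0.244
z 0.07 n516 x 0.489..0.552 y 0.198..0.244
z 0.09 n514 x 0.513..0.576 y 0.197..0.243
z 0.11 n511 x 0.537..0.598 y 0.197..0.240
z 0.13 n412 x 0.561..0.603 y 0.200..0.238
-> [0.638 0.226 0.166] 35 -1
[{"dp": [0.0031, -0.0003, -0.0019], "rotation": [0.1, 1.0, -0.1]}, {"dp": [0.0031, -0.0003, -0.0019], "rotation": [0.1, 1.0, -0.1]}, {"dp": [0.0031, -0.0004, -0.0018], "rotation": [0.0, 1.0, -0.1]}, {"dp": [0.0032, -0.0003, -0.0018], "rotation": [0.1, 1.0, -0.1]}, {"dp": [0.0032, -0.0003, -0.0017], "rotation": [0.0, 1.0, -0.1]}, {"dp": [0.0033, -0.0004, -0.0017], "rotation": [0.1, 1.0, -0.1]}, {"dp": [0.0033, -0.0003, -0.0016], "rotation": [0.0, 1.0, -0.2]}, {"dp": [0.0032, -0.0003, -0.0016], "rotation": [0.1, 0.9, -0.1]}]
```

View pics/l1.png

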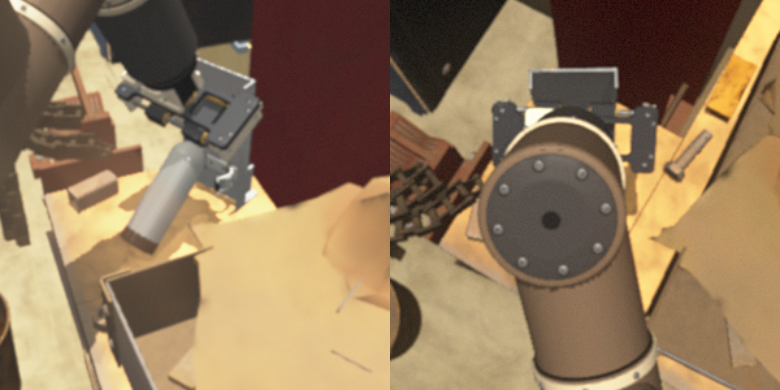

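```bash
python3 -c "
from h import *
plan([((.628,.225,.164),28.5,-1.5,5),((.637,.226,.169),29.5,-1,3)])"
```

```text
-> [0.628 0.225 0.164] 28.5 -1.5
[{"dp": [0.0031, -0.0003, -0.0037], "rotation": [0.0, 0.3, -0.1]}, {"dp": [0.0031, -0.0003, -0.0037], "rotation": [0.0, 0.3, -0.1]}, {"dp": [0.0032, -0.0003, -0.0036], "rotation": [0.1, 0.3, -0.1]}, {"dp": [0.0032, -0.0002, -0.0036], "rotation": [0.0, 0.3, -0.1]}, {"dp": [0.0031, -0.0003, -0.0036], "rotation": [0.1, 0.2, -0.1]}]
-> [0.637 0.226 0.169] 29.5 -1
[{"dp": [0.0034, -0.0004, -0.0], "rotation": [0.1, 0.3, -0.1]}, {"dp": [0.0034, -0.0004, -0.0], "rotation": [0.1, 0.4, -0.2]}, {"dp": [0.0034, -0.0004, -0.0001], "rotation": [0.0, 0.3, -0.1]}]
```

carry_out:
  commands:
    - {"dp":[0.0031,-0.0003,-0.0037],"rotation":[0,0.3,-0.1]}
    - {"dp":[0.0031,-0.0003,-0.0037],"rotation":[0,0.3,-0.1]}
    - {"dp":[0.0032,-0.0003,-0.0036],"rotation":[0,0.3,-0.1]}
    - {"dp":[0.0032,-0.0003,-0.0036],"rotation":[0,0.3,-0.1]}
    - {"dp":[0.0031,-0.0003,-0.0036],"rotation":[0.1,0.3,-0.1]}
    - {"dp":[0,0,0],"rotation":[0,0,0]}

```text
t: 7.65
eef_pos: [0.625, 0.2255, 0.1693]
ee_rot: [3.14, -0.499, -0.025]
force: [0.5, -1.1, -2.9]
width: 0.0293
gripper_force: 30.0
```

carry_out:
  commands:
    - {"dp":[0.0034,-0.0004,0],"rotation":[0.1,0.3,-0.1]}
    - {"dp":[0.0034,-0.0004,0],"rotation":[0.1,0.3,-0.2]}
    - {"dp":[0.0034,-0.0004,0],"rotation":[0,0.3,-0.1]}
    - {"dp":[0,0,0],"rotation":[0,0,0]}

```text
t: 8.15
eef_pos: [0.634, 0.226, 0.1736]
ee_rot: [3.139, -0.514, -0.018]
force: [0.4, -0.5, -5.4]
width: 0.0294
gripper_force: 30.0
```

```bash
python3 look.py l2
python3 -c "
from h import *
plan([((.645,.226,.170),30,-1,8)])"
```

```text
t 8.15 g [0.637  0.226  0.1684] beta 29.4 yaw -1.0 F [ 0.4 -0.5 -5.4] w 0.0294 gf 30.0 q [ 0.58  0.2  -0.84  1.25 -0.3  -0.2 ]
scene 0.91 2445
z 0.03 n217 x 0.513..0.555 y 0.198..0.242
z 0.05 n358 x 0.519..0.564 y 0.199..0.242
z 0.07 n353 x 0.533..0.572 y 0.198..0.241
z 0.09 n366 x 0.547..0.588 y 0.198..0.241
z 0.11 n368 x 0.561..0.602 y 0.198..0.241
z 0.13 n397 x 0.575..0.621 y 0.198..0.241
z 0.15 n378 x 0.590..0.626 y 0.201..0.240
-> [0.645 0.226 0.17 ] 30 -1
[{"dp": [0.001, 0.0, 0.0003], "rotation": [0.0, 0.1, 0.0]}, {"dp": [0.001, 0.0, 0.0003], "rotation": [0.0, 0.1, 0.0]}, {"dp": [0.001, 0.0, 0.0004], "rotation": [0.0, 0.1, 0.0]}, {"dp": [0.001, 0.0, 0.0003], "rotation": [0.0, 0.1, 0.0]}, {"dp": [0.001, 0.0, 0.0004], "rotation": [0.0, 0.0, 0.0]}, {"dp": [0.001, 0.0, 0.0003], "rotation": [0.0, 0.1, 0.0]}, {"dp": [0.001, 0.0, 0.0004], "rotation": [0.1, 0.0, 0.0]}, {"dp": [0.0009, 0.0001, 0.0003], "rotation": [0.0, 0.1, 0.0]}]
```

carry_out:
  commands:
    - {"dp":[0.001,0,0.0003],"rotation":[0,0,0]}
    - {"dp":[0.001,0,0.0003],"rotation":[0,0,0]}
    - {"dp":[0.001,0,0.0003],"rotation":[0,0,0]}
    - {"dp":[0.001,0,0.0004],"rotation":[0,0,0]}

```text
t: 8.85
eef_pos: [0.6378, 0.2263, 0.1743]
ee_rot: [3.139, -0.514, -0.017]
force: [-0.7, 0.5, -5.3]
width: 0.029
gripper_force: 30.0
```

carry_out:
  commands:
    - {"dp":[0.001,0,0.0003],"rotation":[0,0,0]}
    - {"dp":[0.001,0,0.0003],"rotation":[0,0,0]}
    - {"dp":[0,0,0],"rotation":[0,0,0]}

```text
t: 9.22
eef_pos: [0.6388, 0.2262, 0.1741]
ee_rot: [3.139, -0.512, -0.016]
force: [-8.3, 0.8, -3.6]
width: 0.0292
gripper_force: 30.0
```

carry_out:
  commands:
    - {"dp":[0,0,0],"rotation":[0,0,0]}
    - {"dp":[0,0,0],"rotation":[0,0,0]}
    - {"dp":[0,0,0],"rotation":[0,0,0]}
  grip: 0.046

```text
t: 9.6
eef_pos: [0.6405, 0.2264, 0.1758]
ee_rot: [3.14, -0.515, -0.018]
force: [0.1, 0.1, -0.3]
width: 0.0453
gripper_force: 0.0
```

```bash
python3 look.py l3
python3 -c "
from h import *
plan([((.59,.2265,.255),29.4,-1,7),((.44,.228,.27),20,-1,6)])"
```

```text
t 9.60 g [0.6434 0.2264 0.1705] beta 29.5 yaw -1.0 F [ 0.1  0.1 -0.3] w 0.0453 gf 0.0 q [ 0.58  0.21 -0.83  1.23 -0.3  -0.18]
scene 0.93 2607
z 0.03 n240 x 0.519..0.666 y 0.198..0.247
z 0.05 n367 x 0.524..0.575 y 0.198..0.242
z 0.07 n367 x 0.539..0.588 y 0.198..0.243
z 0.09 n381 x 0.552..0.600 y 0.198..0.241
z 0.11 n390 x 0.566..0.615 y 0.197..0.245
z 0.13 n394 x 0.580..0.628 y 0.197..0.243
z 0.15 n407 x 0.593..0.631 y 0.201..0.241
top 0.58 585
z 0.19 n164 x 0.666..0.668 y 0.185..0.253
-> [0.59  0.226 0.255] 29.4 -1
[{"dp": [-0.0006, 0.0001, -0.0143], "rotation": [0.0, -0.0, -0.0]}, {"dp": [-0.0006, 0.0001, -0.0143], "rotation": [0.0, -0.0, -0.0]}, {"dp": [-0.0006, 0.0001, -0.0143], "rotation": [0.0, -0.0, -0.0]}, {"dp": [-0.0006, 0.0001, -0.0143], "rotation": [0.0, -0.0, -0.0]}, {"dp": [-0.0006, 0.0001, -0.0143], "rotation": [0.0, -0.0, -0.0]}, {"dp": [-0.0006, 0.0002, -0.0144], "rotation": [0.1, -0.0, -0.0]}, {"dp": [-0.0006, 0.0001, -0.0143], "rotation": [0.0, -0.1, -0.0]}]
-> [0.44  0.228 0.27 ] 20 -1
[{"dp": [-0.0204, 0.0002, -0.0144], "rotation": [0.0, -1.6, -0.0]}, {"dp": [-0.0208, 0.0002, -0.0139], "rotation": [0.0, -1.6, -0.0]}, {"dp": [-0.0212, 0.0002, -0.0133], "rotation": [0.0, -1.5, -0.0]}, {"dp": [-0.0215, 0.0002, -0.0127], "rotation": [0.0, -1.6, -0.0]}, {"dp": [-0.0219, 0.0002, -0.0121], "rotation": [0.0, -1.5, -0.0]}, {"dp": [-0.0222, 0.0002, -0.0114], "rotation": [0.0, -1.6, -0.0]}]
```

View pics/l3.png

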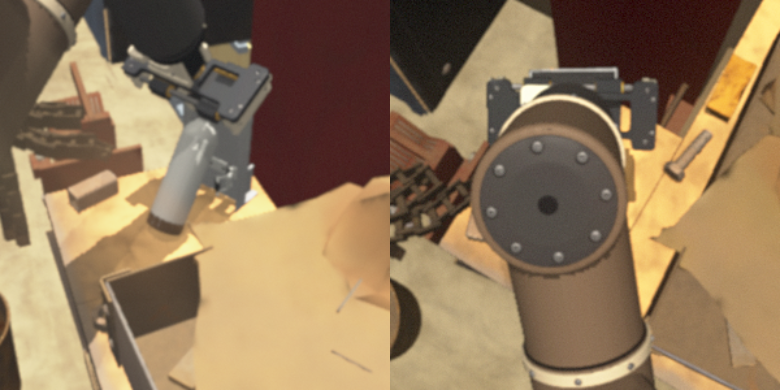

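```bash
python3 -c "
from h import *
d=np.load('top0.npz')['d'];P=pts('top',d,d>0)
for x in np.arange(.3,.66,.04):
    print('%.2f'%x,[ '%.2f'%np.percentile(P[(abs(P[:,0]-x)<.02)&(abs(P[:,1]-y)<.02),2],98) if ((abs(P[:,0]-x)<.02)&(abs(P[:,1]-y)<.02)).sum()>5 else ' -- ' for y in np.arange(.02,.44,.04)])
plan([((.596,.2265,.255),29.5,-1,7),((.45,.2255,.2),14,-1,7),((.475,.2255,.08),14,-1,7)])"
```

```text
0.30 ['0.13', '0.13', '0.08', '0.00', '-0.87', '-0.87', '-0.87', '-0.87', '-0.87', '-0.87', '-0.87']
0.34 ['0.12', '0.01', '0.13', '0.13', '0.02', '0.00', '-0.87', '-0.87', '-0.87', '-0.87', '-0.87']
0.38 ['0.12', '0.12', '0.12', '0.13', '0.02', '0.00', '0.00', '0.00', '-0.87', '-0.87', '-0.87']
0.42 ['0.13', '0.13', '0.13', '0.00', '0.00', '0.06', '0.05', '0.00', '0.00', '-0.87', '-0.87']
0.46 ['0.13', '0.13', '0.13', '0.13', '0.00', '0.05', '0.05', '0.00', '0.00', '0.00', '0.00']
0.50 ['0.15', '0.14', '0.14', '0.00', '0.00', '0.06', '0.05', '0.00', '0.03', '0.10', '0.10']
0.54 ['0.16', '0.15', '0.00', '0.00', '0.03', '0.06', '0.05', '0.00', '0.09', '0.10', '0.13']
0.58 ['0.17', '0.03', '0.03', '0.00', '0.00', '0.05', '0.04', '0.00', '0.08', '0.09', '0.13']
0.62 ['0.13', '0.03', '0.03', '0.00', '0.07', '0.04', '0.07', '0.00', '0.05', '0.50', '0.51']
-> [0.596 0.226 0.255] 29.5 -1
[{"dp": [0.0001, 0.0001, -0.0139], "rotation": [0.0, 0.0, -0.0]}, {"dp": [0.0001, 0.0001, -0.0139], "rotation": [0.0, 0.0, -0.0]}, {"dp": [0.0002, 0.0001, -0.0139], "rotation": [0.0, 0.0, -0.0]}, {"dp": [0.
[... 525 characters left out ...]
 [0.0, -2.2, -0.0]}, {"dp": [-0.0221, 0.0005, -0.0], "rotation": [0.0, -2.2, -0.0]}, {"dp": [-0.022, 0.0005, 0.0008], "rotation": [0.0, -2.2, -0.0]}, {"dp": [-0.022, 0.0005, 0.0017], "rotation": [0.0, -2.3, -0.0]}]
-> [0.475 0.226 0.08 ] 14 -1
[{"dp": [-0.0007, -0.0001, 0.0175], "rotation": [0.0, 0.0, -0.0]}, {"dp": [-0.0007, -0.0001, 0.0175], "rotation": [0.0, 0.0, -0.0]}, {"dp": [-0.0007, -0.0001, 0.0175], "rotation": [0.0, 0.0, -0.0]}, {"dp": [-0.0007, -0.0, 0.0175], "rotation": [0.0, 0.0, -0.0]}, {"dp": [-0.0006, -0.0001, 0.0175], "rotation": [0.0, 0.0, -0.0]}, {"dp": [-0.0007, -0.0, 0.0175], "rotation": [0.0, 0.0, -0.0]}, {"dp": [-0.0006, -0.0001, 0.0175], "rotation": [0.0, 0.0, -0.0]}]
```

```bash
python3 -c "
from h import *
for c in('top','scene'):
  d=np.load(c+'0.npz')['d'];P=pts(c,d,d>0)
  for x in np.arange(.4,.62,.02):
    q=P[(abs(P[:,0]-x)<.01)&(P[:,2]>.06)&(P[:,2]<.3)]
    l=q[q[:,1]<.21];r=q[q[:,1]>.25]
    f=lambda a,s:np.round(sorted(a[:,1],reverse=s)[3],3) if len(a)>5 else None
    print(c,'%.2f'%x,'right-edge',f(l,True),'z',np.round(np.median(l[l[:,1]>f(l,True)-.02,2]),3) if len(l)>5 else '','left-edge',f(r,False))
"
```

```text
top 0.40 right-edge 0.123 z 0.12 left-edge None
top 0.42 right-edge 0.113 z 0.121 left-edge None
top 0.44 right-edge 0.103 z 0.123 left-edge None
top 0.46 right-edge 0.105 z 0.122 left-edge None
top 0.48 right-edge 0.127 z 0.126 left-edge 0.434
top 0.50 right-edge 0.108 z 0.133 left-edge 0.408
top 0.52 right-edge 0.08 z 0.139 left-edge 0.375
top 0.54 right-edge 0.061 z 0.147 left-edge 0.345
top 0.56 right-edge 0.042 z 0.153 left-edge 0.346
top 0.58 right-edge 0.034 z 0.125 left-edge 0.358
top 0.60 right-edge 0.024 z 0.118 left-edge 0.404
scene 0.40 right-edge 0.119 z 0.097 left-edge None
scene 0.42 right-edge 0.109 z 0.097 left-edge None
scene 0.44 right-edge 0.099 z 0.098 left-edge None
scene 0.46 right-edge 0.103 z 0.124 left-edge None
scene 0.48 right-edge 0.129 z 0.127 left-edge 0.432
scene 0.50 right-edge 0.109 z 0.134 left-edge 0.407
scene 0.52 right-edge 0.079 z 0.139 left-edge 0.373
scene 0.54 right-edge 0.06 z 0.148 left-edge 0.344
scene 0.56 right-edge 0.041 z 0.156 left-edge 0.346
scene 0.58 right-edge 0.02 z 0.168 left-edge 0.357
scene 0.60 right-edge -0.005 z 0.188 left-edge 0.401
```

carry_out:
  commands:
    - {"dp":[0,0,-0.014],"rotation":[0,0,0]}
    - {"dp":[0,0,-0.014],"rotation":[0,0,0]}
    - {"dp":[0,0,-0.014],"rotation":[0,0,0]}
    - {"dp":[0,0,-0.014],"rotation":[0,0,0]}
    - {"dp":[0,0,-0.014],"rotation":[0,0,0]}
    - {"dp":[0,0,-0.014],"rotation":[0,0,0]}
    - {"dp":[0,0,-0.014],"rotation":[0,0,0]}

```text
t: 10.68
eef_pos: [0.5914, 0.2273, 0.2606]
ee_rot: [3.139, -0.514, -0.017]
force: [0.6, 1.0, 0.2]
width: 0.046
gripper_force: 0.0
```

carry_out:
  commands:
    - {"dp":[-0.022,0,-0.0035],"rotation":[0,-2.2,0]}
    - {"dp":[-0.022,0,-0.0025],"rotation":[0,-2.2,0]}
    - {"dp":[-0.022,-0.002,-0.0015],"rotation":[0,-2.2,0]}
    - {"dp":[-0.022,-0.002,-0.001],"rotation":[0,-2.2,0]}
    - {"dp":[-0.022,-0.002,0],"rotation":[0,-2.2,0]}
    - {"dp":[-0.022,-0.002,0.001],"rotation":[0,-2.2,0]}
    - {"dp":[-0.022,-0.001,0.0015],"rotation":[0,-2.3,0]}
    - {"dp":[0,0,0],"rotation":[0,0,0]}
  grip: 0.0
  force: 20

```text
t: 11.68
eef_pos: [0.4469, 0.2391, 0.2057]
ee_rot: [3.14, -0.243, -0.018]
force: [1.0, 0.5, 0.4]
width: 0.0003
gripper_force: 0.0
```

```bash
python3 - <<'E'
from h import *
show()
p,d=vision.grab_frame("scene")
r=vision.trace("bottle","scene")
P=pts("scene",d,r[0]["pixels"]);P=P[(P[:,0]<.67)&(P[:,2]>.002)]
for z in np.arange(.01,.2,.02):
    q=P[abs(P[:,2]-z)<.004]
    if len(q)>15: print("z %.2f n%d x %.3f..%.3f y %.3f..%.3f"%(z,len(q),*np.percentile(q[:,0],[2,98]),*np.percentile(q[:,1],[2,98])))
plan([((.465,.235,.1),14,-1,4),((.465,.235,.031),14,-1,4)])
E
```

```text
t 11.68 g [0.4483 0.239  0.1999] beta 13.9 yaw -1.0 F [1.  0.5 0.4] w 0.0003 gf 0.0 q [ 1.02  0.   -0.69  0.3  -0.78  0.33]
z 0.03 n100 x 0.518..0.565 y 0.198..0.246
z 0.05 n149 x 0.527..0.572 y 0.198..0.243
z 0.07 n152 x 0.542..0.582 y 0.198..0.243
z 0.09 n149 x 0.555..0.596 y 0.198..0.242
z 0.11 n160 x 0.569..0.611 y 0.197..0.244
z 0.13 n156 x 0.581..0.629 y 0.198..0.244
z 0.15 n189 x 0.597..0.631 y 0.204..0.241
z 0.17 n93 x 0.624..0.665 y 0.210..0.234
z 0.19 n46 x 0.636..0.648 y 0.211..0.232
-> [0.465 0.235 0.1  ] 14 -1
[{"dp": [-0.0022, 0.0009, 0.0253], "rotation": [0.0, 0.0, -0.0]}, {"dp": [-0.0022, 0.0009, 0.0253], "rotation": [0.0, 0.0, -0.0]}, {"dp": [-0.0022, 0.0009, 0.0253], "rotation": [0.1, 0.0, -0.0]}, {"dp": [-0.0022, 0.0009, 0.0252], "rotation": [0.0, 0.0, -0.0]}]
-> [0.465 0.235 0.031] 14 -1
[{"dp": [-0.0042, 0.0, 0.0167], "rotation": [0.0, 0.0, -0.0]}, {"dp": [-0.0042, 0.0, 0.0168], "rotation": [0.0, 0.0, -0.0]}, {"dp": [-0.0041, 0.0, 0.0167], "rotation": [0.0, 0.0, -0.0]}, {"dp": [-0.0042, 0.0, 0.0168], "rotation": [0.0, 0.0, -0.0]}]
```

carry_out:
  commands:
    - {"dp":[-0.0022,0.001,0.0253],"rotation":[0,0,0]}
    - {"dp":[-0.0022,0.001,0.0253],"rotation":[0,0,0]}
    - {"dp":[-0.0022,0.001,0.0253],"rotation":[0,0,0]}
    - {"dp":[-0.0022,0.001,0.0253],"rotation":[0,0,0]}
    - {"dp":[-0.0042,0,0.0167],"rotation":[0,0,0]}
    - {"dp":[-0.0042,0,0.0167],"rotation":[0,0,0]}
    - {"dp":[0,0,0],"rotation":[0,0,0]}

```text
t: 12.65
eef_pos: [0.4627, 0.233, 0.0698]
ee_rot: [3.137, -0.242, -0.018]
force: [1.0, -1.6, 1.2]
width: 0.0005
gripper_force: 0.0
```

```bash
python3 -c "
from h import *
show()"
```

```text
t 12.65 g [0.4641 0.2329 0.064 ] beta 13.9 yaw -1.0 F [ 1.  -1.6  1.2] w 0.0005 gf 0.0 q [ 0.92  0.21 -0.93  0.61 -0.35  0.07]
```

```bash
python3 -c "
from h import *
show();plan([((.487,.2365,.031),13.9,-1,5),((.507,.2365,.031),13.9,-1,8)])"
```

```text
t 12.65 g [0.4641 0.2329 0.064 ] beta 13.9 yaw -1.0 F [ 1.  -1.6  1.2] w 0.0005 gf 0.0 q [ 0.92  0.21 -0.93  0.61 -0.35  0.07]
-> [0.487 0.236 0.031] 13.9 -1
[{"dp": [0.0029, -0.0008, 0.0075], "rotation": [0.1, 0.0, -0.0]}, {"dp": [0.0028, -0.0008, 0.0075], "rotation": [0.0, 0.0, -0.0]}, {"dp": [0.0029, -0.0008, 0.0075], "rotation": [0.1, 0.0, -0.0]}, {"dp": [0.0028, -0.0008, 0.0075], "rotation": [0.0, 0.0, -0.0]}, {"dp": [0.0029, -0.0009, 0.0075], "rotation": [0.1, 0.0, -0.0]}]
-> [0.507 0.236 0.031] 13.9 -1
[{"dp": [0.0024, -0.0, 0.0006], "rotation": [-0.0, 0.0, -0.0]}, {"dp": [0.0024, -0.0, 0.0006], "rotation": [-0.0, 0.0, -0.0]}, {"dp": [0.0024, -0.0001, 0.0006], "rotation": [-0.0, 0.0, -0.0]}, {"dp": [0.0024, -0.0, 0.0006], "rotation": [-0.0, 0.0, -0.0]}, {"dp": [0.0024, -0.0001, 0.0006], "rotation": [-0.0, 0.0, -0.0]}, {"dp": [0.0025, -0.0, 0.0006], "rotation": [-0.0, 0.0, -0.0]}, {"dp": [0.0024, -0.0001, 0.0006], "rotation": [-0.0, 0.0, -0.0]}, {"dp": [0.0025, -0.0, 0.0005], "rotation": [-0.0, 0.0, -0.0]}]
```

carry_out:
  commands:
    - {"dp":[0.0029,-0.0008,0.0075],"rotation":[0,0,0]}
    - {"dp":[0.0029,-0.0008,0.0075],"rotation":[0,0,0]}
    - {"dp":[0.0029,-0.0008,0.0075],"rotation":[0,0,0]}
    - {"dp":[0.0029,-0.0008,0.0075],"rotation":[0,0,0]}
    - {"dp":[0.0029,-0.0008,0.0075],"rotation":[0,0,0]}
    - {"dp":[0,0,0],"rotation":[0,0,0]}

```text
t: 13.4
eef_pos: [0.4869, 0.2374, 0.0385]
ee_rot: [3.139, -0.244, -0.019]
force: [-0.7, -1.1, -0.0]
width: 0.0002
gripper_force: 0.0
```

```bash
python3 -c "
from h import *
show()"
```

```text
t 13.40 g [0.4884 0.2374 0.0327] beta 14.0 yaw -1.1 F [-0.7 -1.1 -0. ] w 0.0002 gf 0.0 q [ 0.79  0.28 -0.98  0.9  -0.23 -0.12]
```

carry_out:
  commands:
    - {"dp":[0.0025,0,0.0007],"rotation":[0,0,0]}
    - {"dp":[0.0025,0,0.0007],"rotation":[0,0,0]}
    - {"dp":[0.0025,0,0.0007],"rotation":[0,0,0]}
    - {"dp":[0.0025,0,0.0007],"rotation":[0,0,0]}
    - {"dp":[0.0025,0,0.0006],"rotation":[0,0,0]}
    - {"dp":[0.0025,0,0.0006],"rotation":[0,0,0]}
    - {"dp":[0.0025,0,0.0006],"rotation":[0,0,0]}

```text
t: 14.28
eef_pos: [0.5041, 0.2372, 0.0376]
ee_rot: [3.139, -0.243, -0.018]
force: [-7.2, 0.4, 1.7]
width: 0.0007
gripper_force: 2.8
```

```bash
python3 -c "
from h import *
show()"
```

```text
t 14.28 g [0.5055 0.2372 0.0318] beta 13.9 yaw -1.0 F [-7.2  0.4  1.7] w 0.0007 gf 2.8 q [ 0.79  0.3  -0.94  0.83 -0.24 -0.04]
```

carry_out:
  commands:
    - {"dp":[0.002,0,0.0005],"rotation":[0,0,0]}
    - {"dp":[0.002,0,0.0005],"rotation":[0,0,0]}
    - {"dp":[0.002,0,0.0005],"rotation":[0,0,0]}
    - {"dp":[0.002,0,0.0005],"rotation":[0,0,0]}
    - {"dp":[0.002,0,0.0005],"rotation":[0,0,0]}

```text
t: 14.9
eef_pos: [0.5126, 0.2355, 0.0361]
ee_rot: [3.137, -0.24, -0.018]
force: [-5.8, -0.3, -4.6]
width: 0.0006
gripper_force: 3.9
```

carry_out:
  commands:
    - {"dp":[0.002,0,0.0005],"rotation":[0,0,0]}
    - {"dp":[0.002,0,0.0005],"rotation":[0,0,0]}
    - {"dp":[0.002,0,0.0005],"rotation":[0,0,0]}
    - {"dp":[0.002,0,0.0005],"rotation":[0,0,0]}
    - {"dp":[0.002,0,0.0005],"rotation":[0,0,0]}

```text
t: 15.52
eef_pos: [0.5227, 0.235, 0.0356]
ee_rot: [3.136, -0.239, -0.018]
force: [-4.7, -0.4, -7.0]
width: 0.0005
gripper_force: 3.2
```

```bash
python3 look.py l4
```

```text
t 15.53 g [0.5241 0.235  0.0298] beta 13.7 yaw -1.0 F [-4.7 -0.4 -7. ] w 0.0005 gf 3.2 q [ 0.78  0.33 -0.88  0.75 -0.26  0.05]
scene 0.95 1937
z 0.05 n17 x 0.549..0.557 y 0.213..0.221
z 0.07 n42 x 0.556..0.667 y 0.197..0.233
z 0.09 n307 x 0.568..0.608 y 0.197..0.242
z 0.11 n358 x 0.576..0.620 y 0.197..0.242
z 0.13 n355 x 0.586..0.631 y 0.196..0.240
z 0.15 n407 x 0.596..0.640 y 0.198..0.240
z 0.17 n225 x 0.612..0.647 y 0.209..0.234
z 0.19 n218 x 0.630..0.658 y 0.209..0.233
top 0.87 1971
z 0.05 n32 x 0.560..0.577 y 0.199..0.226
z 0.07 n110 x 0.562..0.584 y 0.199..0.251
z 0.09 n239 x 0.566..0.593 y 0.201..0.250
z 0.11 n264 x 0.576..0.606 y 0.198..0.250
z 0.13 n278 x 0.587..0.623 y 0.198..0.249
z 0.15 n517 x 0.598..0.636 y 0.200..0.247
z 0.17 n215 x 0.614..0.639 y 0.210..0.238
z 0.19 n310 x 0.631..0.663 y 0.212..0.237
```

View pics/l4.png

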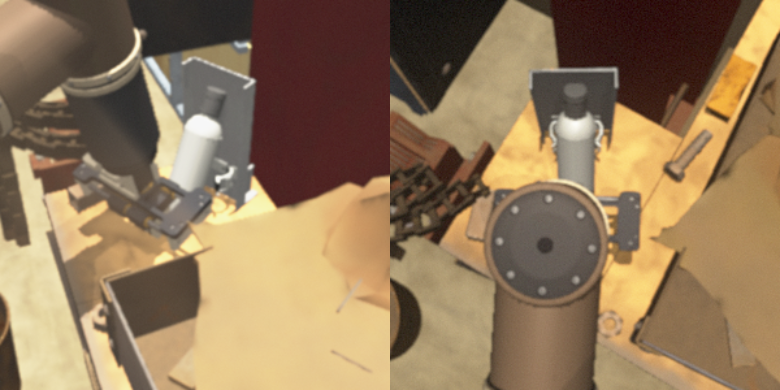

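carry_out:
  commands:
    - {"dp":[0.002,0,0.0005],"rotation":[0,0.3,0]}
    - {"dp":[0.002,0,0.0005],"rotation":[0,0.3,0]}
    - {"dp":[0.002,0,0.0005],"rotation":[0,0.3,0]}
    - {"dp":[0.002,0,0.0005],"rotation":[0,0.3,0]}
    - {"dp":[0.002,0,0.0005],"rotation":[0,0.3,0]}

```text
t: 16.35
eef_pos: [0.5345, 0.2367, 0.0374]
ee_rot: [3.139, -0.269, -0.017]
force: [-4.4, 0.6, -3.6]
width: 0.0009
gripper_force: 2.2
```

carry_out:
  commands:
    - {"dp":[0.002,0,0.0005],"rotation":[0,0.3,0]}
    - {"dp":[0.002,0,0.0005],"rotation":[0,0.3,0]}
    - {"dp":[0.002,0,0.0005],"rotation":[0,0.3,0]}
    - {"dp":[0.002,0,0.0005],"rotation":[0,0.3,0]}

```text
t: 16.85
eef_pos: [0.543, 0.2371, 0.0382]
ee_rot: [3.14, -0.29, -0.017]
force: [-4.6, -0.0, -1.2]
width: 0.0004
gripper_force: 1.8
```

```bash
cat > meas.py <<'E'
from h import *
show()
p,d=vision.grab_frame("top");r=vision.trace("bottle","top")
P=pts("top",d,r[0]["pixels"]);P=P[(P[:,0]<.67)&(P[:,2]>.002)]
print(r[0]["score"])
for z in np.arange(.05,.23,.02):
    q=P[abs(P[:,2]-z)<.006]
    if len(q)>15: print("z %.2f n%d x %.3f..%.3f y %.3f..%.3f"%(z,len(q),*np.percentile(q[:,0],[2,98]),*np.percentile(q[:,1],[2,98])))
print("ztop",np.percentile(P[:,2],99))
E
python3 meas.py
```

```text
t 16.85 g [0.5447 0.237  0.0324] beta 16.6 yaw -1.0 F [-4.6 -0.  -1.2] w 0.0004 gf 1.8 q [ 0.6   0.32 -0.96  1.29 -0.18 -0.31]
0.8
z 0.05 n23 x 0.578..0.624 y 0.198..0.254
z 0.07 n120 x 0.575..0.631 y 0.198..0.255
z 0.09 n124 x 0.582..0.607 y 0.199..0.250
z 0.11 n144 x 0.561..0.666 y 0.199..0.251
z 0.13 n139 x 0.597..0.624 y 0.198..0.250
z 0.15 n257 x 0.604..0.644 y 0.200..0.249
z 0.17 n93 x 0.620..0.641 y 0.211..0.240
z 0.19 n99 x 0.631..0.667 y 0.210..0.239
z 0.21 n30 x 0.639..0.649 y 0.214..0.234
ztop 0.20467790863776142
```

carry_out:
  commands:
    - {"dp":[0.0019,0,0.0006],"rotation":[0,0,0]}
    - {"dp":[0.0019,0,0.0006],"rotation":[0,0,0]}
    - {"dp":[0.0019,0,0.0006],"rotation":[0,0,0]}

```text
t: 17.32
eef_pos: [0.5493, 0.2369, 0.038]
ee_rot: [3.139, -0.29, -0.018]
force: [-3.4, -0.2, -1.5]
width: 0.0003
gripper_force: 1.7
```

```bash
python3 meas.py
```

```text
t 17.32 g [0.5511 0.2368 0.0323] beta 16.6 yaw -1.0 F [-3.4 -0.2 -1.5] w 0.0003 gf 1.7 q [ 0.61  0.33 -0.95  1.25 -0.18 -0.28]Traceback (most recent call last):
  File "meas.py", line 4, in <module>
    P=pts("top",d,r[0]["pixels"]);P=P[(P[:,0]<.67)&(P[:,2]>.002)]
                  ~^^^
IndexError: list index out of range
```

carry_out:
  commands:
    - {"dp":[0.0019,0,0.0006],"rotation":[0,0,0]}
    - {"dp":[0.0019,0,0.0006],"rotation":[0,0,0]}
    - {"dp":[0.0019,0,0.0006],"rotation":[0,0,0]}

```text
t: 17.8
eef_pos: [0.5553, 0.2364, 0.0378]
ee_rot: [3.139, -0.29, -0.018]
force: [-4.1, 0.5, -1.1]
width: 0.0007
gripper_force: 1.8
```

```bash
sed -i 's/r=vision.trace("bottle","top")/r=vision.trace("bottle","top") or vision.trace("bottle_cap","top")/' meas.py; python3 meas.py
```

```text
t 17.80 g [0.557  0.2364 0.0321] beta 16.6 yaw -1.0 F [-4.1  0.5 -1.1] w 0.0007 gf 1.8 q [ 0.61  0.34 -0.93  1.21 -0.18 -0.25]
0.8
z 0.07 n45 x 0.587..0.607 y 0.199..0.249
z 0.09 n109 x 0.590..0.611 y 0.199..0.250
z 0.11 n119 x 0.596..0.621 y 0.198..0.249
z 0.13 n117 x 0.602..0.623 y 0.198..0.249
z 0.15 n229 x 0.608..0.649 y 0.200..0.249
z 0.17 n100 x 0.622..0.637 y 0.210..0.238
z 0.19 n83 x 0.632..0.648 y 0.209..0.237
z 0.21 n104 x 0.638..0.653 y 0.211..0.235
ztop 0.20634805325272557
```

carry_out:
  commands:
    - {"dp":[-0.002,0,-0.0006],"rotation":[0,0,0]}
    - {"dp":[-0.002,0,-0.0006],"rotation":[0,0,0]}
    - {"dp":[-0.002,0,-0.0006],"rotation":[0,0,0]}
    - {"dp":[-0.002,0,-0.0006],"rotation":[0,0,0]}
    - {"dp":[-0.002,0,-0.0006],"rotation":[0,0,0]}
    - {"dp":[-0.002,0,-0.0006],"rotation":[0,0,0]}
    - {"dp":[0,0,0],"rotation":[0,0,0]}

```text
t: 18.77
eef_pos: [0.5428, 0.2367, 0.0381]
ee_rot: [3.139, -0.291, -0.018]
force: [0.7, -0.5, 0.1]
width: 0.0004
gripper_force: 0.0
```

```bash
python3 meas.py
```

```text
t 18.77 g [0.5445 0.2366 0.0323] beta 16.7 yaw -1.0 F [ 0.7 -0.5  0.1] w 0.0004 gf 0.0 q [ 0.6   0.32 -0.96  1.29 -0.18 -0.32]
0.74
z 0.09 n39 x 0.568..0.589 y 0.201..0.249
z 0.11 n49 x 0.568..0.588 y 0.200..0.249
z 0.13 n56 x 0.568..0.584 y 0.201..0.248
z 0.15 n248 x 0.570..0.609 y 0.201..0.250
z 0.17 n28 x 0.580..0.594 y 0.211..0.241
z 0.19 n35 x 0.580..0.589 y 0.212..0.237
z 0.21 n125 x 0.582..0.606 y 0.214..0.238
ztop 0.2061939253815355
```

```bash
cat > geo.py <<'E'
from h import *
def place(contact,b,yaw,yo=-.018):
    p,Rm=pose([0,0,0],b,yaw); off=Rm.apply([.0095,yo,.019]); return np.array(contact)-off,Rm
if __name__=="__main__":
  for b,yaw,yo in((28,-25,-.018),(27,-18,-.018),(27,-18,-.01),(26,-10,-.010)):
    g,Rm=place((.556,.2255,.046),b,yaw,yo)
    print(b,yaw,"g",np.round(g,3))
    for sx in(1,-1):
        for sy in(1,-1): print("   body",sx,sy,np.round(g+Rm.apply([sx*.039,sy*.0965,-.047]),3))
  show()
E
python3 geo.py
```

```text
28 -25 g [0.533 0.217 0.058]
   body 1 1 [0.503 0.124 0.118]
   body 1 -1 [0.585 0.299 0.118]
   body -1 1 [0.441 0.153 0.082]
   body -1 -1 [0.522 0.328 0.082]
27 -18 g [0.534 0.214 0.059]
   body 1 1 [0.517 0.118 0.118]
   body 1 -1 [0.577 0.301 0.118]
   body -1 1 [0.451 0.139 0.083]
   body -1 -1 [0.511 0.323 0.083]
27 -18 g [0.537 0.221 0.059]
   body 1 1 [0.52  0.125 0.118]
   body 1 -1 [0.579 0.309 0.118]
   body -1 1 [0.453 0.147 0.083]
   body -1 -1 [0.513 0.33  0.083]
26 -10 g [0.538 0.219 0.059]
   body 1 1 [0.535 0.121 0.118]
   body 1 -1 [0.569 0.311 0.118]
   body -1 1 [0.466 0.133 0.084]
   body -1 -1 [0.5   0.323 0.084]
t 18.88 g [0.5446 0.2367 0.0323] beta 16.6 yaw -1.0 F [-1.8  0.8  0.2] w 0.0005 gf 0.0 q [ 0.6   0.32 -0.96  1.29 -0.18 -0.32]
```

```bash
python3 -c "
from geo import *
g,_=place((.562,.2255,.046),27,-18,-.014);print(g)
plan([((.525,.2365,.06),16.6,-1,3),((.525,.228,.125),27,-18,6),((g[0]-.008,g[1],.125),27,-18,2),((g[0],g[1],g[2]),27,-18,5)])"
```

```text
[0.54141984 0.21746643 0.05861621]
-> [0.525 0.236 0.06 ] 16.6 -1
[{"dp": [-0.0036, 0.0002, -0.0107], "rotation": [0.0, -0.0, -0.0]}, {"dp": [-0.0036, 0.0002, -0.0107], "rotation": [0.1, -0.0, -0.0]}, {"dp": [-0.0036, 0.0002, -0.0108], "rotation": [0.0, -0.0, -0.0]}]
-> [0.525 0.228 0.125] 27 -18
[{"dp": [0.003, 0.0013, -0.0103], "rotation": [-1.0, 1.7, 2.6]}, {"dp": [0.0033, 0.0013, -0.0102], "rotation": [-1.1, 1.7, 2.6]}, {"dp": [0.0037, 0.0014, -0.0101], "rotation": [-1.0, 1.7, 2.6]}, {"dp": [0.004, 0.0014, -0.01], "rotation": [-1.1, 1.7, 2.7]}, {"dp": [0.0044, 0.0013, -0.0098], "rotation": [-1.0, 1.7, 2.6]}, {"dp": [0.0048, 0.0013, -0.0097], "rotation": [-1.1, 1.8, 2.7]}]
-> [0.533 0.217 0.125] 27 -18
[{"dp": [0.005, 0.0037, 0.0026], "rotation": [0.0, -0.0, -0.0]}, {"dp": [0.005, 0.0037, 0.0025], "rotation": [0.0, -0.0, -0.0]}]
-> [0.541 0.217 0.059] 27 -18
[{"dp": [-0.0047, -0.0005, 0.0125], "rotation": [0.0, -0.0, -0.0]}, {"dp": [-0.0047, -0.0005, 0.0125], "rotation": [0.0, -0.0, -0.0]}, {"dp": [-0.0047, -0.0005, 0.0125], "rotation": [0.0, -0.0, -0.0]}, {"dp": [-0.0046, -0.0005, 0.0126], "rotation": [0.0, -0.0, -0.0]}, {"dp": [-0.0047, -0.0005, 0.0125], "rotation": [0.0, -0.0, -0.0]}]
```

carry_out:
  commands:
    - {"dp":[-0.0036,0,-0.0107],"rotation":[0,0,0]}
    - {"dp":[-0.0036,0,-0.0107],"rotation":[0,0,0]}
    - {"dp":[-0.0036,0,-0.0107],"rotation":[0,0,0]}

```text
t: 19.25
eef_pos: [0.5229, 0.2373, 0.0658]
ee_rot: [3.14, -0.29, -0.018]
force: [0.6, 0.2, 0.6]
width: 0.0005
gripper_force: 0.0
```

carry_out:
  commands:
    - {"dp":[0.003,0.0013,-0.0103],"rotation":[-1,1.7,2.6]}
    - {"dp":[0.0033,0.0013,-0.0102],"rotation":[-1.1,1.7,2.6]}
    - {"dp":[0.0037,0.0014,-0.0101],"rotation":[-1,1.7,2.6]}
    - {"dp":[0.004,0.0014,-0.01],"rotation":[-1.1,1.7,2.7]}
    - {"dp":[0.0044,0.0013,-0.0098],"rotation":[-1,1.7,2.6]}
    - {"dp":[0.0048,0.0013,-0.0097],"rotation":[-1.1,1.8,2.7]}
    - {"dp":[0,0,0],"rotation":[0,0,0]}

```text
t: 20.12
eef_pos: [0.5223, 0.2302, 0.1307]
ee_rot: [3.141, -0.472, -0.313]
force: [0.3, 1.0, 0.2]
width: 0.0006
gripper_force: 0.0
```

```bash
python3 -c "
from geo import *
show()
plan([((.5334,.2175,.125),27,-18,2),((.5414,.2175,.0586),27,-18,5)])"
```

```text
t 20.12 g [0.5249 0.2294 0.1253] beta 27.1 yaw -18.0 F [0.3 1.  0.2] w 0.0006 gf 0.0 q [ 0.84  0.17 -0.96  1.1  -0.49 -0.58]
-> [0.533 0.218 0.125] 27 -18
[{"dp": [0.0052, 0.0043, 0.0028], "rotation": [0.0, -0.0, 0.0]}, {"dp": [0.0051, 0.0044, 0.0028], "rotation": [0.0, -0.1, 0.0]}]
-> [0.541 0.218 0.059] 27 -18
[{"dp": [-0.0047, -0.0005, 0.0125], "rotation": [0.0, 0.0, 0.0]}, {"dp": [-0.0047, -0.0005, 0.0125], "rotation": [0.0, 0.0, 0.0]}, {"dp": [-0.0046, -0.0005, 0.0126], "rotation": [0.0, 0.0, 0.0]}, {"dp": [-0.0047, -0.0005, 0.0125], "rotation": [0.0, 0.0, 0.0]}, {"dp": [-0.0046, -0.0005, 0.0126], "rotation": [0.0, 0.0, 0.0]}]
```

carry_out:
  commands:
    - {"dp":[0.0052,0.0043,0.0028],"rotation":[0,0,0]}
    - {"dp":[0.0052,0.0043,0.0028],"rotation":[0,0,0]}
    - {"dp":[-0.0047,-0.0005,0.0125],"rotation":[0,0,0]}
    - {"dp":[-0.0047,-0.0005,0.0125],"rotation":[0,0,0]}

```text
t: 20.62
eef_pos: [0.5342, 0.2172, 0.1028]
ee_rot: [3.14, -0.471, -0.314]
force: [0.6, 0.5, 0.2]
width: 0.0006
gripper_force: 0.0
```

```bash
python3 -c "
from geo import *
show()"
```

```text
t 20.62 g [0.5367 0.2164 0.0975] beta 27.0 yaw -18.0 F [0.6 0.5 0.2] w 0.0006 gf 0.0 q [ 0.7   0.21 -1.    1.35 -0.41 -0.72]
```

```bash
cat > geo2.py <<'E'
import h
from h import *
RHO=[-25.]
def pose(g,b,yaw):
    Rm=R.from_euler('z',yaw,degrees=True)*R.from_euler('y',-b,degrees=True)*R.from_euler('x',180+RHO[0],degrees=True)
    return np.array(g,float)-.006*Rm.apply([0,0,1]),Rm
h.pose=pose
def place(contact,b,yaw,yo=-.018):
    _,Rm=pose([0,0,0],b,yaw); return np.array(contact)-Rm.apply([.0095,yo,.019]),Rm
E
python3 -c "
from geo2 import *
b=25
g,Rm=place((.562,.2255,.046),b,0,-.018);print(g)
for sx in(1,-1):
    for sy in(1,-1): print('   body',sx,sy,np.round(g+Rm.apply([sx*.039,sy*.0965,-.047]),3))
for sy in(1,-1): print('   tips',np.round(g+Rm.apply([-.0095,sy*.021,.019]),3))
plan([((.53,.222,.13),b,0,6),((g[0]-.005,g[1],g[2]+.03),b,0,4),(g,b,0,3)])"
```

```text
[0.54289774 0.21721621 0.06448601]
   body 1 1 [0.543 0.15  0.157]
   body 1 -1 [0.577 0.325 0.083]
   body -1 1 [0.472 0.15  0.124]
   body -1 -1 [0.507 0.325 0.05 ]
   tips [0.538 0.19  0.053]
   tips [0.545 0.228 0.037]
-> [0.53  0.222 0.13 ] 25 0
[{"dp": [0.0012, -0.0008, -0.0054], "rotation": [-2.8, 0.3, -2.7]}, {"dp": [0.0012, -0.0005, -0.0054], "rotation": [-2.8, 0.3, -2.7]}, {"dp": [0.0013, -0.0002, -0.0055], "rotation": [-2.8, 0.2, -2.7]}, {"dp": [0.0013, 0.0002, -0.0054], "rotation": [-2.8, 0.3, -2.7]}, {"dp": [0.0013, 0.0005, -0.0054], "rotation": [-2.8, 0.2, -2.7]}, {"dp": [0.0014, 0.0008, -0.0054], "rotation": [-2.8, 0.3, -2.8]}]
-> [0.538 0.217 0.094] 25 0
[{"dp": [-0.002, -0.0027, 0.0085], "rotation": [-0.0, -0.0, 0.0]}, {"dp": [-0.002, -0.0027, 0.0086], "rotation": [-0.0, -0.0, 0.0]}, {"dp": [-0.0019, -0.0026, 0.0085], "rotation": [-0.0, -0.0, 0.0]}, {"dp": [-0.002, -0.0027, 0.0086], "rotation": [-0.0, -0.0, 0.0]}]
-> [0.543 0.217 0.064] 25 0
[{"dp": [-0.0027, -0.0041, 0.0089], "rotation": [-0.0, -0.0, 0.0]}, {"dp": [-0.0027, -0.0041, 0.0088], "rotation": [-0.0, -0.0, 0.0]}, {"dp": [-0.0027, -0.0042, 0.0089], "rotation": [-0.0, -0.0, 0.0]}]
```

```bash
python3 -c "
from geo2 import *
b=27
g,Rm=place((.562,.2255,.045),b,0,-.018);print(g)
plan([((.53,.222,.13),b,0,6),((g[0]-.005,g[1],g[2]+.03),b,0,4),(g,b,0,3)])"
```

```text
[0.54226423 0.21721621 0.06280809]
-> [0.53  0.222 0.13 ] 27 0
[{"dp": [0.0012, -0.0008, -0.0054], "rotation": [-2.8, 0.6, -2.6]}, {"dp": [0.0012, -0.0005, -0.0054], "rotation": [-2.8, 0.6, -2.6]}, {"dp": [0.0013, -0.0002, -0.0054], "rotation": [-2.7, 0.6, -2.6]}, {"dp": [0.0014, 0.0002, -0.0054], "rotation": [-2.7, 0.6, -2.6]}, {"dp": [0.0014, 0.0005, -0.0054], "rotation": [-2.8, 0.6, -2.7]}, {"dp": [0.0014, 0.0008, -0.0054], "rotation": [-2.7, 0.5, -2.6]}]
-> [0.537 0.217 0.093] 27 0
[{"dp": [-0.0026, -0.0028, 0.0088], "rotation": [-0.0, 0.0, -0.0]}, {"dp": [-0.0026, -0.0028, 0.0087], "rotation": [-0.0, 0.0, -0.0]}, {"dp": [-0.0026, -0.0027, 0.0088], "rotation": [-0.0, 0.0, -0.0]}, {"dp": [-0.0026, -0.0028, 0.0087], "rotation": [-0.0, 0.0, -0.0]}]
-> [0.542 0.217 0.063] 27 0
[{"dp": [-0.003, -0.0041, 0.0088], "rotation": [-0.0, 0.0, -0.0]}, {"dp": [-0.0031, -0.004, 0.0088], "rotation": [-0.0, 0.0, -0.0]}, {"dp": [-0.003, -0.0041, 0.0087], "rotation": [-0.0, 0.0, -0.0]}]
```

carry_out:
  commands:
    - {"dp":[0.0012,-0.0008,-0.0054],"rotation":[-2.8,0.6,-2.6]}
    - {"dp":[0.0012,-0.0005,-0.0054],"rotation":[-2.8,0.6,-2.6]}
    - {"dp":[0.0013,0,-0.0054],"rotation":[-2.7,0.6,-2.6]}
    - {"dp":[0.0014,0,-0.0054],"rotation":[-2.7,0.6,-2.6]}
    - {"dp":[0.0014,0.0005,-0.0054],"rotation":[-2.8,0.6,-2.7]}
    - {"dp":[0.0014,0.0008,-0.0054],"rotation":[-2.7,0.5,-2.6]}
    - {"dp":[0,0,0],"rotation":[0,0,0]}

```text
t: 21.5
eef_pos: [0.5277, 0.2254, 0.1348]
ee_rot: [2.706, -0.471, 0.0]
force: [0.2, -0.3, -0.1]
width: 0.0005
gripper_force: 0.0
```

```bash
python3 -c "
from geo2 import *
show(); st=readout.get_state();print(R.from_euler('xyz',st['ee_rot']).as_matrix().round(2).tolist())"
```

```text
t 21.50 g [0.5302 0.2228 0.13  ] beta 36.1 yaw 0.0 F [ 0.2 -0.3 -0.1] w 0.0005 gf 0.0 q [ 1.01  0.31 -0.8   0.88 -0.84 -0.27]
[[0.89, -0.19, 0.41], [0.0, -0.91, -0.42], [0.45, 0.38, -0.81]]
```

Much better joint margins. Descend behind the bottle.

carry_out:
  commands:
    - {"dp":[-0.0026,-0.0028,0.0088],"rotation":[0,0,0]}
    - {"dp":[-0.0026,-0.0028,0.0088],"rotation":[0,0,0]}
    - {"dp":[-0.0026,-0.0028,0.0088],"rotation":[0,0,0]}
    - {"dp":[-0.0026,-0.0028,0.0087],"rotation":[0,0,0]}
    - {"dp":[-0.003,-0.0041,0.0088],"rotation":[0,0,0]}
    - {"dp":[-0.003,-0.0041,0.0088],"rotation":[0,0,0]}
    - {"dp":[-0.003,-0.0041,0.0088],"rotation":[0,0,0]}
    - {"dp":[0,0,0],"rotation":[0,0,0]}

```text
t: 22.5
eef_pos: [0.5398, 0.2198, 0.0672]
ee_rot: [2.704, -0.471, 0.0]
force: [-0.5, -0.5, -0.5]
width: 0.0006
gripper_force: 0.0
```

```bash
python3 look.py l5
```

```text
t 22.50 g [0.5422 0.2172 0.0624] beta 36.2 yaw 0.0 F [-0.5 -0.5 -0.5] w 0.0006 gf 0.0 q [ 0.92  0.41 -0.88  1.08 -0.72 -0.45]
scene 0.7 1682
z 0.01 n127 x 0.568..0.604 y 0.197..0.229
z 0.03 n130 x 0.571..0.607 y 0.197..0.214
z 0.05 n138 x 0.572..0.609 y 0.197..0.212
z 0.07 n110 x 0.575..0.607 y 0.197..0.208
z 0.09 n54 x 0.583..0.606 y 0.197..0.202
z 0.11 n62 x 0.586..0.613 y 0.197..0.204
z 0.13 n144 x 0.569..0.609 y 0.197..0.239
z 0.15 n369 x 0.569..0.612 y 0.199..0.241
z 0.17 n216 x 0.578..0.607 y 0.207..0.237
z 0.19 n176 x 0.580..0.605 y 0.209..0.234
top 0.65 1270
z 0.03 n26 x 0.574..0.667 y 0.199..0.251
z 0.05 n39 x 0.571..0.664 y 0.199..0.250
z 0.07 n72 x 0.568..0.610 y 0.199..0.253
z 0.09 n77 x 0.568..0.588 y 0.199..0.249
z 0.11 n86 x 0.568..0.588 y 0.200..0.248
z 0.13 n96 x 0.553..0.588 y 0.200..0.250
z 0.15 n414 x 0.569..0.610 y 0.200..0.250
z 0.17 n99 x 0.579..0.598 y 0.210..0.241
z 0.19 n69 x 0.580..0.591 y 0.211..0.239
```

View pics/l5.png

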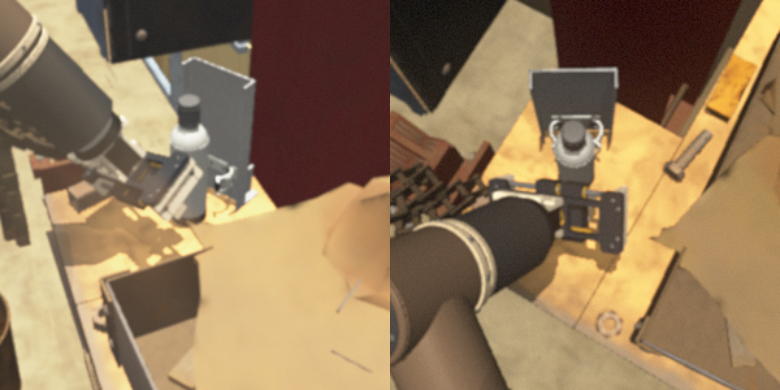

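carry_out:
  commands:
    - {"dp":[0.0018,-0.0004,0.0008],"rotation":[0,0,0]}
    - {"dp":[0.0018,-0.0004,0.0008],"rotation":[0,0,0]}
    - {"dp":[0.0018,-0.0004,0.0008],"rotation":[0,0,0]}
    - {"dp":[0.0018,-0.0004,0.0008],"rotation":[0,0,0]}
    - {"dp":[0.0018,-0.0004,0.0008],"rotation":[0,0,0]}
    - {"dp":[0.0018,-0.0004,0.0008],"rotation":[0,0,0]}

```text
t: 23.45
eef_pos: [0.5516, 0.2199, 0.0681]
ee_rot: [2.705, -0.471, 0.0]
force: [-5.8, 1.0, 3.2]
width: 0.0004
gripper_force: 2.8
```

carry_out:
  commands:
    - {"dp":[0.0018,-0.0004,0.0008],"rotation":[0,0,0]}
    - {"dp":[0.0018,-0.0004,0.0008],"rotation":[0,0,0]}
    - {"dp":[0.0018,-0.0004,0.0008],"rotation":[0,0,0]}
    - {"dp":[0.0018,-0.0004,0.0008],"rotation":[0,0,0]}

```text
t: 23.95
eef_pos: [0.5596, 0.22, 0.0682]
ee_rot: [2.705, -0.471, 0.0]
force: [-5.3, -0.4, 2.0]
width: 0.0005
gripper_force: 2.8
```

```bash
python3 meas.py
```

```text
t 23.95 g [0.5621 0.2174 0.0633] beta 36.2 yaw 0.0 F [-5.3 -0.4  2. ] w 0.0005 gf 2.8 q [ 0.89  0.43 -0.85  1.1  -0.72 -0.42]
0.59
z 0.07 n17 x 0.586..0.623 y 0.199..0.257
z 0.09 n31 x 0.582..0.601 y 0.199..0.249
z 0.11 n56 x 0.580..0.600 y 0.200..0.249
z 0.13 n64 x 0.569..0.600 y 0.200..0.249
z 0.15 n236 x 0.582..0.621 y 0.202..0.250
z 0.17 n30 x 0.592..0.606 y 0.212..0.241
z 0.19 n36 x 0.593..0.603 y 0.211..0.238
z 0.21 n146 x 0.596..0.620 y 0.213..0.238
ztop 0.20615268864624187
```

carry_out:
  commands:
    - {"dp":[0.0013,-0.0003,0.0006],"rotation":[0,0,0]}
    - {"dp":[0.0013,-0.0003,0.0006],"rotation":[0,0,0]}
    - {"dp":[0.0013,-0.0003,0.0006],"rotation":[0,0,0]}
    - {"dp":[0.0013,-0.0003,0.0006],"rotation":[0,0,0]}
    - {"dp":[0.0013,-0.0003,0.0006],"rotation":[0,0,0]}
    - {"dp":[0.0013,-0.0003,0.0006],"rotation":[0,0,0]}

```text
t: 24.8
eef_pos: [0.5676, 0.2191, 0.0678]
ee_rot: [2.704, -0.471, -0.0]
force: [-13.4, -0.4, 6.7]
width: 0.0006
gripper_force: 6.4
```

carry_out:
  commands:
    - {"dp":[0.0013,-0.0003,0.0006],"rotation":[0,0,0]}
    - {"dp":[0.0013,-0.0003,0.0006],"rotation":[0,0,0]}
    - {"dp":[0.0013,-0.0003,0.0006],"rotation":[0,0,0]}
    - {"dp":[0.0013,-0.0003,0.0006],"rotation":[0,0,0]}

```text
t: 25.3
eef_pos: [0.5732, 0.2189, 0.0678]
ee_rot: [2.703, -0.47, 0.0]
force: [-12.6, -1.9, 6.7]
width: 0.0003
gripper_force: 6.4
```

```bash
python3 meas.py
```

```text
t 25.30 g [0.5757 0.2164 0.063 ] beta 36.2 yaw 0.0 F [-12.6  -1.9   6.7] w 0.0003 gf 6.4 q [ 0.86  0.44 -0.83  1.1  -0.72 -0.4 ]
0.62
z 0.07 n16 x 0.601..0.667 y 0.199..0.256
z 0.09 n28 x 0.596..0.639 y 0.199..0.251
z 0.11 n61 x 0.592..0.613 y 0.200..0.250
z 0.13 n67 x 0.582..0.612 y 0.200..0.250
z 0.15 n244 x 0.594..0.634 y 0.202..0.251
z 0.17 n30 x 0.604..0.618 y 0.212..0.241
z 0.19 n37 x 0.605..0.613 y 0.213..0.238
z 0.21 n128 x 0.608..0.631 y 0.214..0.239
ztop 0.2061504485802386
```

carry_out:
  commands:
    - {"dp":[0.0013,-0.0003,0.0006],"rotation":[0,0,0]}
    - {"dp":[0.0013,-0.0003,0.0006],"rotation":[0,0,0]}
    - {"dp":[0.0013,-0.0003,0.0006],"rotation":[0,0,0]}
    - {"dp":[0.0013,-0.0003,0.0006],"rotation":[0,0,0]}
    - {"dp":[0.0013,-0.0003,0.0006],"rotation":[0,0,0]}
    - {"dp":[0.0013,-0.0003,0.0006],"rotation":[0,0,0]}

```text
t: 26.15
eef_pos: [0.5822, 0.219, 0.0678]
ee_rot: [2.703, -0.471, -0.0]
force: [-11.2, -2.0, 5.8]
width: 0.0003
gripper_force: 5.4
```

carry_out:
  commands:
    - {"dp":[0.0013,-0.0003,0.0006],"rotation":[0,0,0]}
    - {"dp":[0.0013,-0.0003,0.0006],"rotation":[0,0,0]}
    - {"dp":[0.0013,-0.0003,0.0006],"rotation":[0,0,0]}

```text
t: 26.52
eef_pos: [0.5868, 0.2192, 0.0679]
ee_rot: [2.703, -0.471, -0.0]
force: [-8.5, -1.7, 4.3]
width: 0.0004
gripper_force: 4.5
```

```bash
python3 meas.py
```

```text
t 26.52 g [0.5892 0.2167 0.063 ] beta 36.2 yaw -0.0 F [-8.5 -1.7  4.3] w 0.0004 gf 4.5 q [ 0.84  0.45 -0.8   1.11 -0.72 -0.39]
0.91
z 0.09 n26 x 0.610..0.625 y 0.201..0.251
z 0.11 n53 x 0.606..0.626 y 0.201..0.251
z 0.13 n73 x 0.598..0.624 y 0.202..0.250
z 0.15 n240 x 0.608..0.647 y 0.203..0.251
z 0.17 n26 x 0.619..0.631 y 0.212..0.240
z 0.19 n40 x 0.618..0.630 y 0.213..0.239
z 0.21 n115 x 0.621..0.645 y 0.216..0.240
ztop 0.2059737859513862
```

carry_out:
  commands:
    - {"dp":[0.0009,-0.0002,0.0004],"rotation":[0,0,0]}
    - {"dp":[0.0009,-0.0002,0.0004],"rotation":[0,0,0]}
    - {"dp":[0.0009,-0.0002,0.0004],"rotation":[0,0,0]}

```text
t: 27.0
eef_pos: [0.5899, 0.2194, 0.0679]
ee_rot: [2.704, -0.471, -0.0]
force: [-7.9, -2.9, 3.8]
width: 0.0004
gripper_force: 3.8
```

carry_out:
  commands:
    - {"dp":[0.0009,-0.0002,0.0004],"rotation":[0,0,0]}
    - {"dp":[0,0,0],"rotation":[0,0,0]}

```text
t: 27.25
eef_pos: [0.5911, 0.2194, 0.068]
ee_rot: [2.704, -0.471, -0.001]
force: [-5.7, -2.6, 3.2]
width: 0.0002
gripper_force: 3.2
```

carry_out:
  commands:
    - {"dp":[0.0009,-0.0002,0.0004],"rotation":[0,0,0]}
    - {"dp":[0,0,0],"rotation":[0,0,0]}

```text
t: 27.5
eef_pos: [0.5922, 0.2196, 0.068]
ee_rot: [2.704, -0.471, -0.001]
force: [-4.6, -2.2, 3.3]
width: 0.0008
gripper_force: 2.8
```

carry_out:
  commands:
    - {"dp":[0.0009,-0.0002,0.0004],"rotation":[0,0,0]}
    - {"dp":[0,0,0],"rotation":[0,0,0]}

```text
t: 27.75
eef_pos: [0.5927, 0.2194, 0.0678]
ee_rot: [2.704, -0.471, -0.0]
force: [-10.0, -1.2, 5.1]
width: 0.0002
gripper_force: 5.0
```

carry_out:
  commands:
    - {"dp":[0.0009,-0.0002,0.0004],"rotation":[0,0,0]}
    - {"dp":[0,0,0],"rotation":[0,0,0]}

```text
t: 28.0
eef_pos: [0.5932, 0.2194, 0.0677]
ee_rot: [2.703, -0.47, 0.0]
force: [-15.4, -0.3, 7.0]
width: 0.0006
gripper_force: 7.5
```

```bash
python3 meas.py
```

```text
t 28.00 g [0.5957 0.2168 0.0629] beta 36.2 yaw 0.0 F [-15.4  -0.3   7. ] w 0.0006 gf 7.5 q [ 0.84  0.46 -0.79  1.11 -0.72 -0.38]
0.6
z 0.09 n21 x 0.617..0.631 y 0.201..0.252
z 0.11 n56 x 0.612..0.631 y 0.202..0.251
z 0.13 n67 x 0.605..0.631 y 0.202..0.252
z 0.15 n239 x 0.614..0.653 y 0.203..0.251
z 0.17 n28 x 0.624..0.640 y 0.212..0.241
z 0.19 n44 x 0.624..0.635 y 0.213..0.240
z 0.21 n142 x 0.627..0.651 y 0.215..0.240
ztop 0.2059349514821783
```

carry_out:
  commands:
    - {"dp":[0.0009,-0.0002,0.0004],"rotation":[0,0,0]}
    - {"dp":[0,0,0],"rotation":[0,0,0]}

```text
t: 28.35
eef_pos: [0.5937, 0.2192, 0.0676]
ee_rot: [2.703, -0.47, 0.001]
force: [-20.6, -0.9, 9.2]
width: 0.0003
gripper_force: 10.3
```

carry_out:
  commands:
    - {"dp":[-0.0018,0.0004,-0.0008],"rotation":[0,0,0]}
    - {"dp":[-0.0018,0.0004,-0.0008],"rotation":[0,0,0]}
    - {"dp":[-0.0036,0.0008,-0.0016],"rotation":[0,0,0]}
    - {"dp":[-0.0072,0.0015,-0.0033],"rotation":[0,0,0]}
    - {"dp":[-0.009,0.0019,-0.0041],"rotation":[0,0,0]}
    - {"dp":[-0.009,0.0019,-0.0041],"rotation":[0,0,0]}
    - {"dp":[0,0,-0.015],"rotation":[0,0,0]}
    - {"dp":[0,0,-0.015],"rotation":[0,0,0]}

```text
t: 29.35
eef_pos: [0.5464, 0.2336, 0.0925]
ee_rot: [2.706, -0.471, 0.0]
force: [0.0, 0.8, 0.1]
width: 0.0005
gripper_force: 0.0
```

carry_out:
  commands:
    - {"dp":[0,0,-0.02],"rotation":[0,0,0]}
    - {"dp":[0,0,-0.02],"rotation":[0,0,0]}
    - {"dp":[0,0,-0.02],"rotation":[0,0,0]}
    - {"dp":[0,0,-0.02],"rotation":[0,0,0]}
    - {"dp":[0,0,0],"rotation":[0,0,0]}
    - {"dp":[0,0,0],"rotation":[0,0,0]}

```text
t: 30.1
eef_pos: [0.5139, 0.267, 0.1563]
ee_rot: [2.705, -0.472, 0.0]
force: [-0.0, 0.0, 0.4]
width: 0.0007
gripper_force: 0.0
```

```bash
python3 look.py l6
```

```text
t 30.10 g [0.5164 0.2645 0.1515] beta 36.1 yaw 0.0 F [-0.   0.   0.4] w 0.0007 gf 0.0 q [ 1.1   0.31 -0.72  0.77 -0.93 -0.23]
scene 0.62 2221
z 0.01 n165 x 0.612..0.645 y 0.199..0.247
z 0.03 n172 x 0.612..0.646 y 0.199..0.240
z 0.05 n162 x 0.612..0.644 y 0.199..0.240
z 0.07 n213 x 0.612..0.647 y 0.199..0.241
z 0.09 n225 x 0.612..0.645 y 0.199..0.241
z 0.11 n238 x 0.612..0.647 y 0.199..0.240
z 0.13 n251 x 0.612..0.650 y 0.199..0.241
z 0.15 n342 x 0.613..0.650 y 0.201..0.243
z 0.17 n186 x 0.623..0.650 y 0.211..0.241
z 0.19 n140 x 0.623..0.644 y 0.211..0.233
top 0.8 1501
z 0.01 n63 x 0.612..0.631 y 0.201..0.252
z 0.03 n80 x 0.612..0.628 y 0.203..0.250
z 0.05 n73 x 0.612..0.626 y 0.203..0.250
z 0.07 n88 x 0.612..0.631 y 0.201..0.251
z 0.09 n97 x 0.612..0.632 y 0.201..0.253
z 0.11 n99 x 0.612..0.631 y 0.201..0.252
z 0.13 n112 x 0.612..0.663 y 0.202..0.251
z 0.15 n419 x 0.613..0.653 y 0.202..0.252
z 0.17 n106 x 0.624..0.667 y 0.210..0.243
z 0.19 n89 x 0.624..0.640 y 0.212..0.242
```

View pics/l6.png

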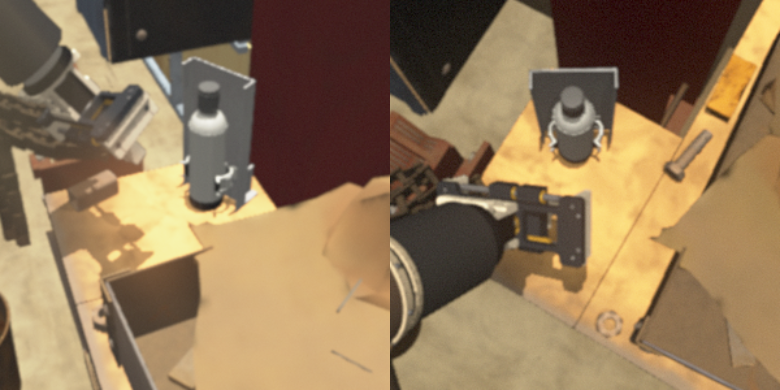

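The bottle stands vertical in the clip (at (207,150) left, (573,125) right). Its back wall is at x = 0.612 at every height, so the axis is at about 0.639, 27 mm from the plate. The gripper is clear.

```bash
python3 -c "
from station import arm
print(arm.job_done())"
```

```text
the job is handed in; nothing more can be done
None
```

The bottle stands upright in the spring clip against the back plate, with its axis about 27 mm from the plate; the arm is clear, and I handed the job in at about 30 s with a peak push of about 23 N.

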